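Dispense the caplet from a carousel pill dispenser on its tipping stand

TASK

Dispense the long caplet from the carousel dispenser into the empty metal gallipot: set aside the capped pot that blocks the spot under the spout, stand the gallipot in the nest there, turn the wheel (bar knob on top) until the caplet's pocket lines up with the outlet, tip the drum forward (steel bail at the back) until the caplet has slid out into the gallipot, and bring the drum back down level. Touch no tablet and leave the three round ones in the wheel. Leave gallipot and capped pot upright on the bench, and the two bottles and the wide white pot undisturbed.

Things in the scene. Friction and masses are not known exactly. Their poses are not given: they have to be found in the camera images.
- stand: Fixed tipping stand: white base plate 8 mm thick, x -90 to +190, y -107 to +107 mm in its frame, with a V notch in front. Origin on the bench under the pivot axis, which is parallel to its y, 55 mm up. Its -x is the front, where the spout points (to the robot's right, its yaw varies by 0.4 rad); z up. Grey cheeks at y = +-101 mm, x -25 to +35 mm, 78 mm high.
- tipper (a joint): Tilt of the drum about the pivot: 0 = level, 1.22 = tipped right forward (stops), bail up and over, spout down. About 0.6 kg; past some 0.75 rad its weight carries it forward, below that it falls back, so keep hold both ways. Tablets slide on the floor from about 0.65 rad and leave the spout within half a second at 1 rad or more; only near 1.2 does the spout point into the gallipot.
- wheel (a joint): Angle of the eight-pocket dosing wheel, +-3.6 rad, positive anticlockwise from above; stays where left (0.05 N m). Pockets: 45-degree sectors, 20 to 73 mm radius, between 3 mm spokes that push the tablets along. In the stand's frame, about the drum centre, pocket centres lie at wheel + k x 45 degrees from stand +x; the outlet is at 180 degrees (within 0.1 rad empties well).
- knob (a point): Grip point of the grey bar knob, on the wheel's axis at 195 mm height; the lid is 21 mm below it. The bar is 52 mm long, 12 mm thick, its top 13 mm above this point; it lies along the stand's x when wheel = 0 and turns with the wheel.
- bail (a point): Middle of the bail's cross bar behind the drum: round steel bar, 10 mm in diameter, parallel to the pivot axis, straight over 62 mm. Level: stand x = +222 mm, 115 mm high, 20 mm below the drum floor; 230 mm from the pivot axis. 53 mm free between bar and drum. The bar can turn in a grip that stays vertical. Tipped right over it is about 285 mm high, above the pivot.
- drum_centre (a point): Centre of the drum floor's upper face: level, stand x = +85 mm, 135 mm high; moves with the drum. Outside radius 79 mm; wall and fixed clear lid reach 174 mm. The one gap in the wall, 45 degrees wide at the front, is the outlet, shut by a light sprung flap that swings open by itself when tipped; the spout there is 58 mm wide, 45 mm at its tip, walls to 148 mm.
- spout_tip (a point): Middle of the spout's lip, level with the drum floor: 20 mm in front of the pivot at 135 mm height when level; about 82 mm in front at 64 mm height when tipped right over.
- drop_spot (a point): Fixed point on the bench 95 mm in front of the stand's origin, where the gallipot's centre belongs. The V notch in the base plate's front edge (90 degrees, 8 mm high) is the nest: a gallipot centred here just touches both its sides; within about 10 mm of this point it catches the caplet.
- caplet: The dose that is due: white oblong film-coated tablet, 24 x 11 x 8 mm, lying flat in one of the four loaded pockets (near 90 or 135 degrees either side of the outlet). Origin at the middle of its underside, x along its length.
- tablet_large: White round flat tablet, diameter 21 mm, 7 mm thick, in another pocket; must stay in the wheel. Origin at the middle of its underside.
- tablet_medium: White round flat tablet, diameter 17 mm, 7 mm thick, in another pocket; must stay in the wheel.
- tablet_small: White round flat tablet, diameter 13 mm, 6 mm thick, in another pocket; must stay in the wheel.
- gallipot: Empty open metal gallipot on the right of the bench: 45 mm high, outside diameter 60 mm at the rim, 53 mm near the foot, 3 mm wall, 4 mm bottom, about 60 g. Origin at the centre of its underside, z up.
- capped_pot: White pill pot with a blue cap, closed, diameter 42 mm, 62 mm high, 46 g, standing in front of the spout where the gallipot belongs; to be set aside upright. Origin at the centre of its underside, z up.
- amber_bottle: Amber bottle with white cap, diameter 44 mm, 78 mm high; a bystander near the gallipot. Origin at the centre of its underside.
- wide_pot: White pill pot with white cap, diameter 48 mm, 52 mm high; a bystander near the gallipot. Origin at the centre of its underside.
- dropper_bottle: Small brown dropper bottle with black rubber bulb, diameter 34 mm, 102 mm high; a bystander between the gallipot and the dispenser. Origin at the centre of its underside.

How it is judged:
By the outcome, as a careful person would: the job done as asked, in the order asked, and still so for the second after the job is handed in, with the robot touching nothing.
It also fails if it takes over 72 s, if anything falls off the work surface, if the arm or the gripper's body presses on something with over 40 N, if the wrist force passes 120 N, or if a joint passes its speed limit or range.

ROBOT

A 6-joint arm with a two-finger parallel gripper is mounted at the origin on a cart in front of the work surface, level with it; the furniture and walls round the work are solid. World frame = base frame: x ahead of the robot, y to its left, z up, the work surface at z = 0. Lengths are in m, angles in degrees, forces in N, time in s.
With the tool pointing down it reaches from about 0.4 to 0.825 m from the base axis. Payload 7 kg.
Tool frame: the origin (TCP) lies midway between the tips of the shut fingers; the grasp point (between the pads) lies ctrl.tcp_to_grasp behind it (ctrl.tcp_to_grasp is the distance from the TCP to the grasp point, in m); z points along the fingers, y is the line along which they close (so a half turn about z gives the same grasp; the last joint's range is limited). The gripper opens to 88 mm and grips with 3 to 60 N. Pads are 19 mm wide; open, the fingers measure 130 mm over their backs; the gripper's body (78 mm by 193 mm) begins 47 mm behind the grasp point.
Start: joints at [-54.081, 20.546, 0.682, 0, -70.136, -16.507], TCP at [0.224, -0.637, 0.227] pointing down, gripper open.
Joint ranges: [-176.03, 176.03], [-82.01, 121.73], [-58.28, 71.71], [-173.87, 95.51], [-174.79, -0.11], [-173.66, 173.66]. Speed limits (degrees/s): [136.94, 136.94, 172.46, 180, 180, 180].

INTERFACE

Orientations are given as [roll, pitch, yaw] about the fixed x, y, z axes, in that order (R = Rz(yaw) Ry(pitch) Rx(roll)).
In Python, from plant import ctrl, imaging, close_job gives the robot as it stands.
- The arm moves only by the shell command python3 -m crank 'ROWS'. ROWS is JSON, a list of rows, each a list of 3 entries, a list of its own where there are three numbers: the shift along the world's x, y, z in m, then the turn, a rotation vector about the world's x, y, z in degrees, then the opening, from -1 (shut) to 1 (fully open), so that 0 is half open. A call has 1 to 12 rows; each row shifts and turns the commanded pose from where the row before left it; what a row does not reach is not made up. A row lasts 1/10 s, in which the tool goes at most 50 mm and 8.59 degrees, less where a joint would pass 70% of its speed; a pose out of reach is approached as far as the arm can. A call is refused whole if a number of a shift passes 0.05 or a number of a turn 8.59, either way. A call with a gripper value outside its range is refused whole. The fingers move at their own pace and stop on an object; the grip force is fixed at half the most. Time passes only in rows, so rows that do not move let the fingers close. It gives the time, the measured TCP pose, the force, the opening and the grip force at its end, in the units of the state.
- ctrl.get_obs(): the state, without advancing time (a new reading comes with each control period).
- imaging.snapshot(name): name is "side" or "top"; returns (picture, depth): 400x640x3 uint8, blue, green, red; 400x640 float32, m along the optical axis (not along the pixel's ray), 0 where there is no reading.
- imaging.camera_model(name): a dict with "mtx" (3x3 intrinsics, pixels), "R" (3x3) and "t" (3): a world point X has camera coordinates R X + t. Camera axes: x right, y down, z forward; pixel columns grow to the right and rows downward; lengths in m; the calibration is good to about 2 mm. A picture is of the moment at which its call begins. camera_model takes no time and is no camera call.
- close_job(): hands the job in; it is judged then, once.
The state is a dict: "clock": time; "joint_pos": joint angles; "qvel": joint speeds; "tau": joint torques, N m; "tool_pos": TCP position; "orientation": TCP orientation; "force": force on the tool from outside, world axes, zero at the start; "moment": the same for the moment, N m; "opening": finger opening in m; "gripper_force": force on a finger pad.
Only numpy, scipy, OpenCV 4.12 (cv2) and the standard library are available. Lean on these libraries where they do the work, as an engineer would, in place of code of your own. Each camera call takes 0.05 s, during which the arm holds its last target. There are 200 camera calls.

## Working session

There is one attempt and no reset: what is moved stays moved. The work goes in short steps, Python scripts to look and compute and a shell command to move; the robot and the scene stay as the last step left them, time stands still between calls to the robot, and variables do not carry over. Pictures are saved under pics/ and viewed, at most 10 in all, crops included, and the job is handed in when it is done.

```bash
ls; mkdir -p pics; python3 - <<'E'
from plant import ctrl, imaging
import cv2, numpy as np
o=ctrl.get_obs(); print(o, ctrl.tcp_to_grasp)
for n in ("side","top"):
    p,d=imaging.snapshot(n); cv2.imwrite(f"pics/{n}0.png",p); np.save(f"pics/{n}0.npy",d)
    m=imaging.camera_model(n); print(n,m, "C",-m["R"].T@m["t"])
E
```

```text
pics
{'clock': 0.0, 'joint_pos': array([-5.40812282e+01,  2.05912764e+01,  6.33432768e-01, -1.94340464e-02,
       -7.01357768e+01, -1.65072697e+01]), 'qvel': array([-0.01139578,  0.02400682, -0.02065163,  0.04527459,  0.01688066,
       -0.04262881]), 'tau': array([-3.11994211e-05, -5.82718170e+01,  2.93067813e+01,  6.99763834e+00,
        6.82072263e-03, -1.55803073e-04]), 'tool_pos': array([ 0.22414735, -0.63617629,  0.22562405]), 'orientation': array([ 1.79905047e+02, -9.08727092e-03, -1.60595109e+02]), 'force': array([-0.09963538, -0.00261553, -0.2143155 ]), 'moment': array([ 0.00294252, -0.03452757, -0.00359038]), 'gripper_force': 0.0, 'opening': 0.08779865302087457} 0.0188
side {'mtx': array([[367.16206871,   0.        , 323.67268332],
       [  0.        , 367.16206871, 204.04053183],
       [  0.        ,   0.        ,   1.        ]]), 'R': array([[ 0.22456313, -0.97444399,  0.0055053 ],
       [-0.55596145, -0.13275852, -0.82053765],
       [ 0.80029886,  0.18120177, -0.57156596]]), 't': array([-0.13133645,  0.36777026,  0.77807223])} C [-0.38873091 -0.22014344  0.747212  ]
top {'mtx': array([[478.82296178,   0.        , 320.54616494],
       [  0.        , 478.82296178, 194.68854822],
       [  0.        ,   0.        ,   1.        ]]), 'R': array([[ 7.55380777e-03, -9.99971429e-01, -2.83223681e-04],
       [-9.94710945e-01, -7.48505547e-03, -1.02440765e-01],
       [ 1.02435718e-01,  1.05554354e-03, -9.94739066e-01]]), 't': array([-0.03150736,  0.44879515,  1.4723114 ])} C [ 0.29584218 -0.02970129  1.51053166]
```

View pics/top0.png

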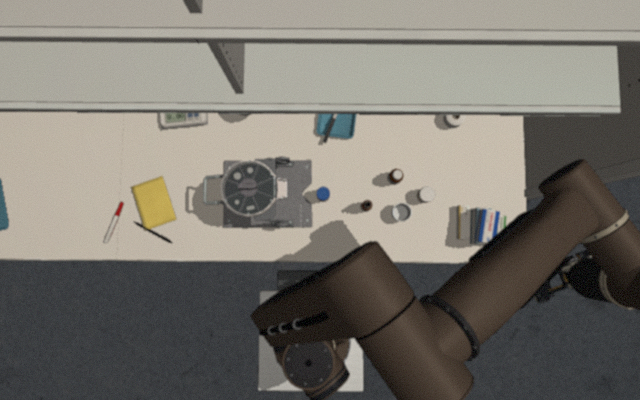

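View pics/side0.png

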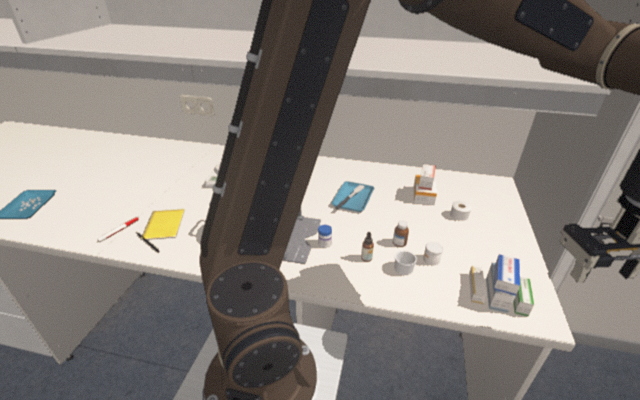

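The top view shows the dispenser around (250,190), blue cap (322,194), gallipot (401,213), wide pot (425,194), amber bottle (396,176) and dropper (366,206). The bail is at about (190,199). I'll enlarge it.

```bash
cat > h.py <<'E'
from plant import ctrl, imaging
import cv2, numpy as np
def ray(n,u,v,z):
    m=imaging.camera_model(n); R,t=m["R"],m["t"]; C=-R.T@t
    d=R.T@np.linalg.solve(m["mtx"],[u,v,1.]); return C+d*(z-C[2])/d[2]
def proj(n,X):
    m=imaging.camera_model(n); c=m["R"]@np.asarray(X)+m["t"]; p=m["mtx"]@c; return p[:2]/p[2]
def pt(n,u,v,d):
    m=imaging.camera_model(n); return m["R"].T@(np.linalg.solve(m["mtx"],[u,v,1.])*d[int(round(v)),int(round(u))]-m["t"])
E
python3 - <<'E'
from h import *
p=cv2.imread("pics/top0.png"); d=np.load("pics/top0.npy")
c=p[140:240,175:335]; cv2.imwrite("pics/c0.png",cv2.resize(c,None,fx=5,fy=5,interpolation=cv2.INTER_CUBIC))
for nm,u,v,z in [("knob",249,188,.208),("bail",189.5,199,.12),("cap",322.5,194,.062),("galli",401,212.5,.045),("wide",425,194,.052),("amber",396,176,.078),("drop",366,205.5,.102)]:
    print(nm,ray("top",u,v,z).round(3), pt("top",u,v,d).round(3))
E
```

```text
knob [0.447 0.168 0.208] [0.448 0.169 0.199]
bail [0.424 0.354 0.12 ] [ 0.435  0.388 -0.003]
cap [ 0.447 -0.034  0.062] [ 0.447 -0.034  0.061]
galli [ 0.394 -0.275  0.045] [ 0.397 -0.283 -0.   ]
wide [ 0.451 -0.348  0.052] [ 0.45  -0.347  0.058]
amber [ 0.502 -0.256  0.078] [ 0.501 -0.255  0.082]
drop [ 0.41  -0.163  0.102] [ 0.412 -0.165  0.078]
```

View pics/c0.png

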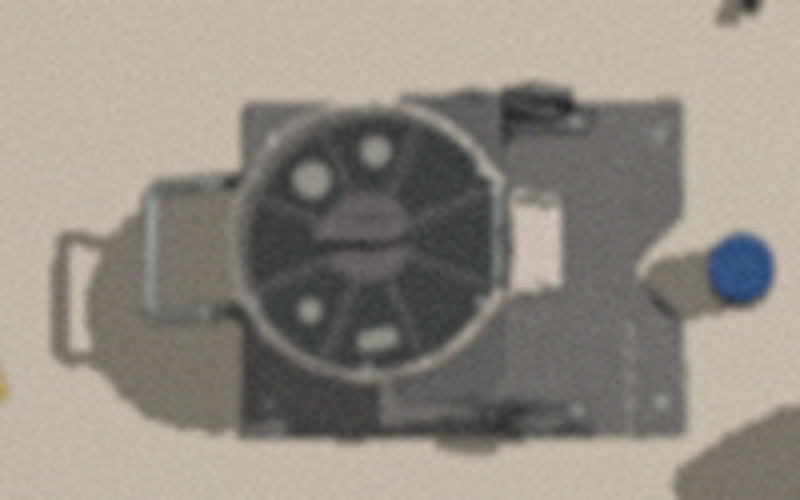

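The crop shows the plate corners at crop px (243,103), (682,100), (686,436), (239,436) and the V notch apex at (638,270). The bail bar is at x=152, from y=185 to 318. The knob bar is almost horizontal at (365,242). The caplet is at (377,338), large tablet (312,178), medium (376,152) and small (310,309). Next I'll work out the stand pose from these.

```bash
python3 - <<'E'
from h import *
p=cv2.imread("pics/top0.png"); d=np.load("pics/top0.npy")
f=lambda x,y,z: ray("top",175+(x+.5)/5-.5,140+(y+.5)/5-.5,z)[:2]
hsv=cv2.cvtColor(p,cv2.COLOR_BGR2HSV)
P=[f(x,y,.008) for x,y in [(243,103),(682,100),(686,436),(239,436)]]
S=[(190,-107),(-90,-107),(-90,107),(190,107)]
M,_=cv2.estimateAffinePartial2D(np.float32(S)/1000,np.float32(P))
print("scale",np.hypot(M[0,0],M[1,0]),"yaw",np.degrees(np.arctan2(M[1,0],M[0,0])),"origin",M[:,2])
th=np.arctan2(M[1,0],M[0,0]); R=np.array([[np.cos(th),-np.sin(th)],[np.sin(th),np.cos(th)]]); o=M[:,2]
inv=lambda q:(R.T@(q-o)*1000).round(1)
print("drop",o+R@[-.095,0],"bail pred",o+R@[.222,0],"knob",o+R@[.085,0])
for n,x,y,z in [("notch",638,270,.008),("bail1",152,185,.12),("bail2",152,318,.12),("bailm",152,251,.12),("knob",365,242,.208),("rimtop",369,242,.174),("spouttip",562,246,.148)]: print(n,inv(f(x,y,z)),f(x,y,z).round(4))
c=np.array([85,0])
for n,x,y,z in [("cap",377,338,.143),("L",312,178,.142),("M",376,152,.142),("S",310,309,.141)]:
    q=inv(f(x,y,z))-c; print(n,q,np.hypot(*q).round(1),np.degrees(np.arctan2(q[1],q[0])).round(1))
b=cv2.inRange(hsv,(100,90,40),(125,255,255)); b[:,:310]=0;b[:,335:]=0;b[:180]=0;b[206:]=0
m=cv2.moments(b,True); u,v=m["m10"]/m["m00"],m["m01"]/m["m00"]; print("cap px",u,v,m["m00"],ray("top",u,v,.06))
cv2.imwrite("pics/c1.png",np.hstack([cv2.resize(p[160:230,350:442],None,fx=6,fy=6,interpolation=cv2.INTER_CUBIC)]))
# shelf height
print("shelf",[pt("top",u,v,d).round(3) for u,v in [(300,105),(300,70),(400,108)]])
E
```

```text
scale 0.9961335835222696 yaw 90.79665187087411 origin [0.45500248 0.0907855 ]
drop [ 0.45632333 -0.00420532] bail pred [0.45191584 0.31276404] knob [0.45382066 0.17577728]
notch [-61.    2.3] [0.4536 0.0298]
bail1 [219.5 -37.8] [0.4898 0.3108]
bail2 [218.1  40.4] [0.4116 0.3083]
bailm [218.8   1.1] [0.4509 0.3096]
knob [80.9  7. ] [0.4469 0.1716]
rimtop [83.9  3. ] [0.4508 0.1746]
spouttip [-22.8   2.9] [0.4524 0.068 ]
cap [-1.5 54.7] 54.7 91.6
L [ 36.9 -38.2] 53.1 -46.0
M [  0.1 -53.1] 53.1 -89.9
S [37.4 37.6] 53.0 45.2
cap px 322.5833333333333 193.44166666666666 120.0 [ 0.4490792 -0.0343387  0.06     ]
shelf [array([0.597, 0.018, 0.493]), array([0.675, 0.018, 0.494]), array([ 0.591, -0.2  ,  0.496])]
```

View pics/c1.png

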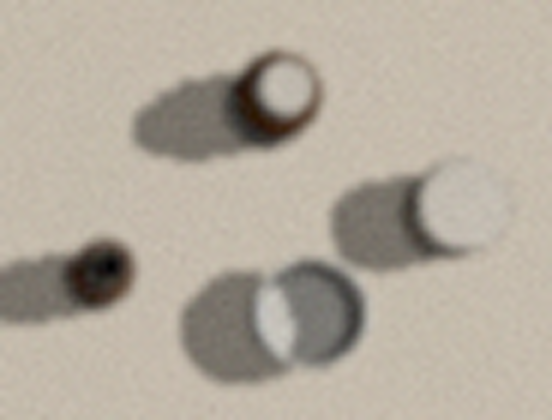

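The crop shows the gallipot rim centred at crop (308,314), the wide pot to its right, amber bottle above and dropper bottle to its left. Everything agrees with the given sizes to about 3 mm, so I'll go to the capped pot.

```bash
python3 -m crank '[[[0.0175,0.046,0],[0,0,8.5],1],[[0.0175,0.046,0],[0,0,8.5],1],[[0.0175,0.046,0],[0,0,8.5],1],[[0.0175,0.046,0],[0,0,8.5],1],[[0.0175,0.046,0],[0,0,8.5],1],[[0.0175,0.046,0],[0,0,8.5],1],[[0.0175,0.046,0],[0,0,8.5],1],[[0.0175,0.046,0],[0,0,8.5],1],[[0.0175,0.046,0],[0,0,3],1],[[0.0175,0.046,0],[0,0,0],1],[[0.0175,0.046,0],[0,0,0],1],[[0.0175,0.046,0],[0,0,0],1]]'
python3 -m crank '[[[0.0145,0.046,0],[0,0,0],1],[[0,0,0],[0,0,0],1],[[0,0,0],[0,0,0],1]]'
```

```text
clock: 1.3
tool_pos: [0.4344, -0.0826, 0.2268]
orientation: [-180.0, 0.0, -89.6]
force: [2.2, -1.1, -0.8]
opening: 0.0877
gripper_force: 0.0
clock: 1.6
tool_pos: [0.4487, -0.0375, 0.2262]
orientation: [179.9, -0.0, -89.4]
force: [0.6, -0.2, -0.6]
opening: 0.0878
gripper_force: 0.0
```

```bash
python3 -m crank '[[[0,0.003,-0.045],[0,0,0],1],[[0,0,-0.045],[0,0,0],1],[[0,0,-0.045],[0,0,0],1],[[0,0,-0.04],[0,0,0],1],[[0,0,-0.03],[0,0,0],1],[[0,0,0],[0,0,0],0],[[0,0,0],[0,0,0],-0.3],[[0,0,0],[0,0,0],-0.6],[[0,0,0],[0,0,0],-1],[[0,0,0],[0,0,0],-1],[[0,0,0],[0,0,0],-1]]'
```

```text
clock: 2.7
tool_pos: [0.4493, -0.0354, 0.0224]
orientation: [-179.9, 0.0, -89.6]
force: [0.0, -0.5, 0.7]
opening: 0.045
gripper_force: 0.0
```

```bash
python3 -m crank '[[[0,0,0],[0,0,0],-1],[[0,0,0],[0,0,0],-1]]'
python3 -m crank '[[[0,0,0.02],[0,0,0],-1],[[0,0,0.04],[0,0,0],-1],[[0,0,0.02],[0,0,0],-1],[[0.03,-0.025,0],[0,0,0],-1],[[0.031,-0.025,0],[0,0,0],-1],[[0,0,-0.04],[0,0,0],-1],[[0,0,-0.025],[0,0,0],-1],[[0,0,-0.012],[0,0,0],-1],[[0,0,0],[0,0,0],-1]]'
```

```text
clock: 2.9
tool_pos: [0.4493, -0.0354, 0.0221]
orientation: [-179.9, 0.0, -89.6]
force: [-1.1, -0.0, 6.1]
opening: 0.0418
gripper_force: 30.0
clock: 3.8
tool_pos: [0.509, -0.0858, 0.0234]
orientation: [179.8, -0.0, -89.6]
force: [-0.7, -0.5, -0.7]
opening: 0.0419
gripper_force: 30.0
```

```bash
python3 -m crank '[[[0,0,-0.0015],[0,0,0],-1],[[0,0,0],[0,0,0],-1],[[0,0,0],[0,0,0],-0.5],[[0,0,0],[0,0,0],0.5],[[0,0,0],[0,0,0],1],[[0,0,0],[0,0,0],1],[[0,0,0],[0,0,0],1],[[0,0,0.04],[0,0,0],1],[[0,0,0.05],[0,0,0],1],[[0,0,0.05],[0,0,0],1],[[0,0,0.04],[0,0,0],1]]'
```

```text
clock: 4.9
tool_pos: [0.5101, -0.0857, 0.2062]
orientation: [-179.9, 0.0, -89.6]
force: [1.8, -0.2, -0.5]
opening: 0.0873
gripper_force: 0.0
```

```bash
python3 -m crank '[[[-0.019,-0.0315,0],[0,0,7.6],1],[[-0.019,-0.0315,0],[0,0,7.6],1],[[-0.019,-0.0315,0],[0,0,7.6],1],[[-0.019,-0.0315,0],[0,0,7.6],1],[[-0.019,-0.0315,0],[0,0,7.6],1],[[-0.0195,-0.0315,0],[0,0,7.6],1],[[0,0,0],[0,0,0],1],[[0,0,0],[0,0,0],1]]'
python3 - <<'E'
from h import *
p,d=imaging.snapshot("top"); s,_=imaging.snapshot("side")
a=cv2.resize(p[150:230,270:442],None,fx=4,fy=4,interpolation=cv2.INTER_CUBIC); b=s[180:300,250:550]
b=cv2.resize(b,(688,275)); cv2.imwrite("pics/c2.png",np.vstack([a,b]))
E
```

```text
clock: 5.7
tool_pos: [0.3948, -0.2752, 0.2031]
orientation: [-180.0, -0.0, -44.2]
force: [0.4, 1.1, -0.0]
opening: 0.0879
gripper_force: 0.0
```

View pics/c2.png

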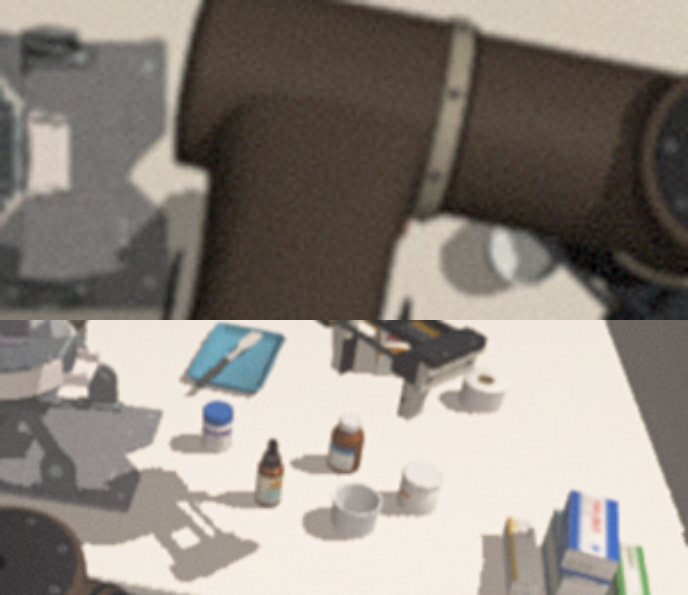

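The capped pot stands upright at its new place (217,425). The gallipot (355,510) is undisturbed and the gripper hovers above the area. I'll cross-check the gallipot from the side view.

```bash
python3 - <<'E'
from h import *
print(ray("side",250+355.5/2.293,180+(498-320)/2.293,.045), ray("top",400.9,211.9,.045))
E
```

```text
[ 0.39368193 -0.27520738  0.045     ] [ 0.39557504 -0.27485569  0.045     ]
```

Both views agree, so I'll go down and grip.

```bash
python3 -m crank '[[[0,0,-0.045],[0,0,0],1],[[0,0,-0.045],[0,0,0],1],[[0,0,-0.04],[0,0,0],1],[[0,0,-0.035],[0,0,0],1],[[0,0,-0.022],[0,0,0],1],[[0,0,0],[0,0,0],1],[[0,0,0],[0,0,0],0.6],[[0,0,0],[0,0,0],0.4],[[0,0,0],[0,0,0],-1],[[0,0,0],[0,0,0],-1],[[0,0,0],[0,0,0],-1],[[0,0,0],[0,0,0],-1]]'
```

```text
clock: 7.0
tool_pos: [0.3959, -0.2749, 0.0171]
orientation: [-180.0, -0.1, -44.0]
force: [-1.2, 1.5, 8.0]
opening: 0.0581
gripper_force: 30.0
```

```bash
python3 -m crank '[[[0,0,0.03],[0,0,0],-1],[[0,0,0.05],[0,0,0],-1],[[0,0,0.05],[0,0,0],-1],[[0.01,0.043,0],[0,0,-7.5],-1],[[0.01,0.043,0],[0,0,-7.5],-1],[[0.01,0.043,0],[0,0,-7.5],-1],[[0.01,0.043,0],[0,0,-7.5],-1],[[0.01,0.043,0],[0,0,-7.5],-1],[[0.009,0.038,0],[0,0,-7.5],-1],[[0,0,0],[0,0,0],-1],[[0,0,0],[0,0,0],-1]]'
```

```text
clock: 8.1
tool_pos: [0.4521, -0.0323, 0.1463]
orientation: [-180.0, 0.0, -86.8]
force: [-0.9, -1.0, -0.1]
opening: 0.0583
gripper_force: 30.0
```

```bash
python3 -m crank '[[[0.002,0.014,0],[0,0,-2.2],-1],[[0,0,-0.045],[0,0,0],-1],[[0,0,-0.04],[0,0,0],-1],[[0,0,-0.03],[0,0,0],-1],[[0,0,-0.012],[0,0,0],-1],[[0,0,0],[0,0,0],-1],[[0,0.003,0],[0,0,0],-1],[[0,0,0],[0,0,0],-1]]'
python3 - <<'E'
from h import *
s,_=imaging.snapshot("side"); p,_=imaging.snapshot("top")
b=cv2.resize(s[190:290,200:380],(720,400),interpolation=cv2.INTER_CUBIC); cv2.imwrite("pics/c3.png",b); cv2.imwrite("pics/t3.png",p)
E
```

```text
clock: 8.9
tool_pos: [0.4546, -0.0163, 0.0197]
orientation: [-179.9, 0.0, -89.2]
force: [0.2, -0.3, -0.5]
opening: 0.0581
gripper_force: 30.0
```

View pics/c3.png

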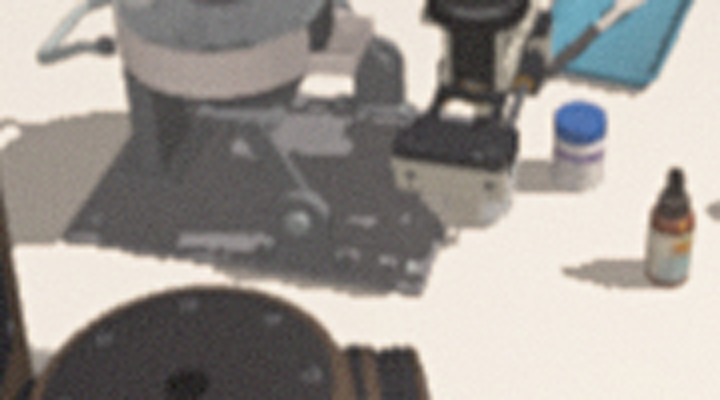

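The gallipot is in the gripper at the mouth of the notch (470,190), clear of the capped pot at (580,145). I'll feed it gently into the V.

```bash
python3 -m crank '[[[0,0.003,-0.0015],[0,0,0],-1],[[0,0.003,0],[0,0,0],-1],[[0,0,0],[0,0,0],-1]]'
python3 -m crank '[[[0,0.002,0],[0,0,0],-1],[[0,0,0],[0,0,0],-1]]'
python3 -m crank '[[[0,0.002,0],[0,0,0],-1],[[0,0,0],[0,0,0],-1]]'
```

```text
clock: 9.3
tool_pos: [0.4544, -0.0096, 0.0177]
orientation: [-180.0, 0.0, -89.2]
force: [1.1, 0.2, -0.8]
opening: 0.0584
gripper_force: 30.0
clock: 9.5
tool_pos: [0.4543, -0.0078, 0.0176]
orientation: [-180.0, 0.0, -89.2]
force: [-0.1, 0.6, -0.9]
opening: 0.0583
gripper_force: 30.0
clock: 9.7
tool_pos: [0.4543, -0.0059, 0.0176]
orientation: [-180.0, -0.0, -89.2]
force: [-0.2, -0.5, -0.3]
opening: 0.0581
gripper_force: 30.0
```

```bash
python3 -m crank '[[[0,0.002,0],[0,0,0],-1],[[0,0,0],[0,0,0],-1]]'
python3 -m crank '[[[0,0.002,0],[0,0,0],-1],[[0,0,0],[0,0,0],-1]]'
```

```text
clock: 9.9
tool_pos: [0.4543, -0.0039, 0.0176]
orientation: [-180.0, -0.0, -89.2]
force: [0.2, -0.0, -1.3]
opening: 0.0583
gripper_force: 30.0
clock: 10.1
tool_pos: [0.4544, -0.002, 0.0177]
orientation: [-180.0, -0.0, -89.2]
force: [1.4, -2.4, 0.0]
opening: 0.0584
gripper_force: 30.0
```

```bash
python3 -m crank '[[[0,-0.0005,-0.0005],[0,0,0],-1],[[0,0,0],[0,0,0],-0.2],[[0,0,0],[0,0,0],0.5],[[0,0,0],[0,0,0],1],[[0,0,0],[0,0,0],1],[[0,0,0],[0,0,0],1],[[0,0,0.03],[0,0,0],1],[[0,0,0.05],[0,0,0],1],[[0,0,0.05],[0,0,0],1],[[0,0,0.05],[0,0,0],1],[[0,0,0.05],[0,0,0],1],[[0,0,0.03],[0,0,0],1]]'
python3 - <<'E'
from h import *
d=np.load("pics/top0.npy"); p=cv2.imread("pics/top0.png")
Q=np.array([(*pt("top",u,v,d),u,v) for u in range(225,272) for v in range(165,212)])
for lo,hi in [(.165,.185),(.185,.195),(.195,.215)]:
    k=Q[(Q[:,2]>lo)&(Q[:,2]<hi)]; print(lo,len(k),k.mean(0).round(4), k.min(0).round(3),k.max(0).round(3))
k=Q[(Q[:,2]>.193)&(Q[:,2]<.22)]
print(cv2.minAreaRect(np.float32(k[:,:2]*1000)))
t,_=imaging.snapshot("top")
cv2.imwrite("pics/c4.png",np.hstack([cv2.resize(p[170:208,230:268],(380,380),interpolation=cv2.INTER_CUBIC),cv2.resize(t[165:225,290:350],(400,380),interpolation=cv2.INTER_CUBIC)]))
E
```

```text
clock: 11.3
tool_pos: [0.4549, -0.0025, 0.2814]
orientation: [-179.7, 0.1, -89.2]
force: [0.7, -0.3, -1.0]
opening: 0.0873
gripper_force: 0.0
0.165 1987 [4.512000e-01 1.751000e-01 1.746000e-01 2.481928e+02 1.878777e+02] [3.86e-01 1.10e-01 1.66e-01 2.25e+02 1.65e+02] [5.17e-01 2.43e-01 1.85e-01 2.71e+02 2.11e+02]
0.185 8 [4.54800e-01 1.69100e-01 1.88600e-01 2.49625e+02 1.86000e+02] [4.47e-01 1.52e-01 1.85e-01 2.41e+02 1.81e+02] [4.69e-01 1.94e-01 1.94e-01 2.56e+02 1.89e+02]
0.195 90 [4.527000e-01 1.746000e-01 2.070000e-01 2.466000e+02 1.859111e+02] [4.47e-01 1.50e-01 1.95e-01 2.37e+02 1.84e+02] [4.59e-01 2.01e-01 2.15e-01 2.56e+02 1.88e+02]
((452.9144287109375, 175.24034118652344), (11.33278751373291, 50.7752571105957), 0.9899144768714905)
```

View pics/c4.png

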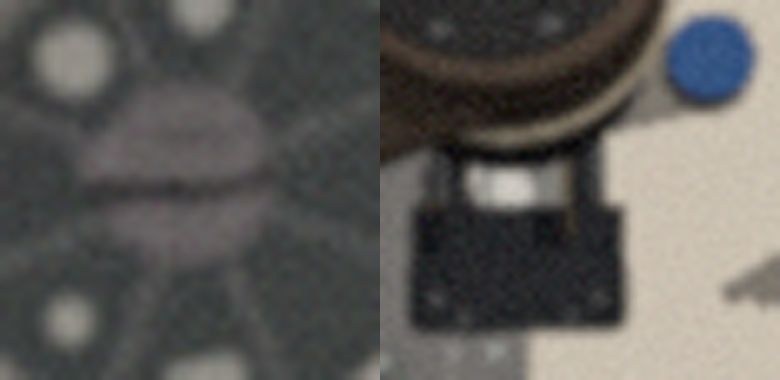

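The left half shows the dark bar lying along the image columns; the depth gives its centre as (0.453, 0.175) and its size as 51x11 mm. The right half shows only the gripper and the blue cap, because the gallipot is hidden under the gripper. On to the knob.

```bash
python3 -m crank '[[[0,0.044,0],[0,0,0],1],[[-0.001,0.044,0],[0,0,0],1],[[-0.001,0.045,0],[0,0,0],1],[[0,0.045,0],[0,0,0],0.2],[[0,0,-0.03],[0,0,0],0.2],[[0,0,-0.04],[0,0,0],0],[[0,0,-0.02],[0,0,0],0],[[0,0,0],[0,0,0],0],[[0,0,0],[0,0,0],0]]'
```

```text
clock: 12.25
tool_pos: [0.4525, 0.1755, 0.1876]
orientation: [-180.0, -0.0, -89.2]
force: [0.5, 0.1, 0.5]
opening: 0.0464
gripper_force: 0.0
```

```bash
python3 -m crank '[[[0,0,-0.006],[0,0,0],0],[[0,0,0],[0,0,0],-0.4],[[0,0,0],[0,0,0],-1],[[0,0,0],[0,0,0],-1],[[0,0,0],[0,0,0],-1],[[0,0,0],[0,0,0],-1],[[0,0,0],[0,0,0],-1]]'
```

```text
clock: 12.95
tool_pos: [0.4524, 0.1755, 0.1813]
orientation: [-180.0, 0.0, -89.2]
force: [1.0, -0.3, 1.5]
opening: 0.012
gripper_force: 29.9
```

```bash
python3 -m crank '[[[0,0,0],[0,0,3],-1],[[0,0,0],[0,0,6],-1],[[0,0,0],[0,0,7],-1],[[0,0,0],[0,0,7],-1],[[0,0,0],[0,0,7],-1],[[0,0,0],[0,0,7],-1],[[0,0,0],[0,0,7],-1],[[0,0,0],[0,0,7],-1],[[0,0,0],[0,0,7],-1],[[0,0,0],[0,0,7],-1],[[0,0,0],[0,0,7],-1],[[0,0,0],[0,0,7],-1]]'
python3 -m crank '[[[0,0,0],[0,0,7],-1],[[0,0,0],[0,0,4],-1],[[0,0,0],[0,0,0],-1],[[0,0,0],[0,0,0],-1]]'
```

```text
clock: 14.15
tool_pos: [0.4526, 0.1757, 0.1813]
orientation: [-179.9, -0.0, -10.0]
force: [3.0, 0.3, 0.2]
opening: 0.0138
gripper_force: 34.5
clock: 14.55
tool_pos: [0.4526, 0.1757, 0.1813]
orientation: [-180.0, -0.0, 0.6]
force: [1.8, 1.4, 1.1]
opening: 0.0171
gripper_force: 40.8
```

The opening grew from 12 to 17 mm, so the bar is lagging in the grip. I'll check the moment, release and look.

```bash
python3 -c "
from h import *
o=ctrl.get_obs(); print(o['moment'],o['force'])"
python3 -m crank '[[[0,0,0],[0,0,0],-0.4],[[0,0,0],[0,0,0],0],[[0,0,0],[0,0,0],0],[[0,0,0.04],[0,0,0],0],[[0,0,0.05],[0,0,0],0],[[0,-0.04,0.02],[0,0,0],0],[[0,-0.05,0],[0,0,0],0],[[0,-0.05,0],[0,0,0],0],[[0,-0.05,0],[0,0,0],0],[[0,-0.05,0],[0,0,0],0],[[0,-0.05,0],[0,0,0],0],[[0,0,0],[0,0,0],0]]'
python3 - <<'E'
from h import *
t,d=imaging.snapshot("top"); np.save("pics/top5.npy",d); cv2.imwrite("pics/top5.png",t)
cv2.imwrite("pics/c5.png",cv2.resize(t[140:240,175:335],None,fx=5,fy=5,interpolation=cv2.INTER_CUBIC))
Q=np.array([pt("top",u,v,d) for u in range(225,272) for v in range(165,212)])
k=Q[(Q[:,2]>.193)&(Q[:,2]<.22)]; print(len(k),cv2.minAreaRect(np.float32(k[:,:2]*1000)))
E
```

```text
[ 0.29232657 -0.65988307 -1.20813591] [1.83961441 1.41461332 1.11532546]
clock: 15.75
tool_pos: [0.451, -0.1194, 0.2908]
orientation: [179.9, 0.1, 0.5]
force: [-0.5, 0.5, -0.2]
opening: 0.0439
gripper_force: 0.0
0 ((0.0, 0.0), (0.0, 0.0), 0.0)
```

View pics/c5.png

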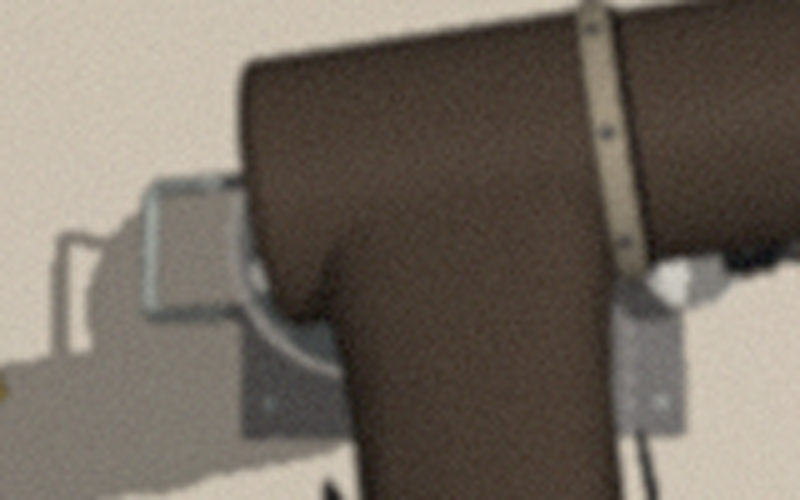

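The arm still hides the drum: only the bail (152,250) and the gallipot edge (675,280) are visible. I'll move further aside and measure numerically.

```bash
python3 -m crank '[[[0,-0.05,0],[0,0,0],0],[[0,-0.05,0],[0,0,0],0],[[0,-0.05,0],[0,0,0],0],[[0,-0.05,0],[0,0,0],0],[[0,-0.05,0],[0,0,0],0],[[0,-0.05,0],[0,0,0],0],[[0,0,0],[0,0,0],0]]'
cat > look.py <<'E'
from h import *
import sys
t,d=imaging.snapshot("top"); n=sys.argv[1]; np.save(f"pics/top{n}.npy",d); cv2.imwrite(f"pics/top{n}.png",t)
cv2.imwrite(f"pics/c{n}.png",cv2.resize(t[140:240,175:335],None,fx=5,fy=5,interpolation=cv2.INTER_CUBIC))
Q=np.array([pt("top",u,v,d) for u in range(225,272) for v in range(165,212)])
k=Q[(Q[:,2]>.193)&(Q[:,2]<.22)]
if len(k): 
    q=k[:,:2]-k[:,:2].mean(0); w,V=np.linalg.eigh(q.T@q); a=np.degrees(np.arctan2(V[1,1],V[0,1]))
    print(len(k),cv2.minAreaRect(np.float32(k[:,:2]*1000)),"bar dir",a%180,"wheel",(a-91)%180)
g=cv2.cvtColor(t,cv2.COLOR_BGR2GRAY); c=np.array([.453,.175]); th=np.radians(91)
big=cv2.resize(g[160:215,215:285],None,fx=8,fy=8,interpolation=cv2.INTER_CUBIC)
_,b=cv2.threshold(big,110,255,0); nn,_,st,ce=cv2.connectedComponentsWithStats(b)
for i in range(1,nn):
    x=ray("top",215+(ce[i][0]+.5)/8-.5,160+(ce[i][1]+.5)/8-.5,.142)[:2]-c
    r=np.hypot(*x)*1000; 
    if r<72 and st[i][4]>200: print("blob r %.0f ang %.0f area %d box"%(r,np.degrees(np.arctan2(x[1],x[0])-th)%360,st[i][4]/64*9.6-0),st[i][:4]//1)
E
python3 look.py 6
```

```text
clock: 16.5
tool_pos: [0.4521, -0.418, 0.289]
orientation: [-180.0, 0.2, 0.6]
force: [-0.7, -0.3, 0.4]
opening: 0.0435
gripper_force: 0.0
97 ((453.42608642578125, 174.86651611328125), (13.08407211303711, 51.81822967529297), 70.46216583251953) bar dir 160.68588282234464 wheel 69.68588282234464
blob r 25 ang 314 area 12883 box [  0   0 560 440]
blob r 63 ang 328 area 302 box [110 117  52  49]
blob r 59 ang 101 area 192 box [295 372  40  42]
```

View pics/c6.png

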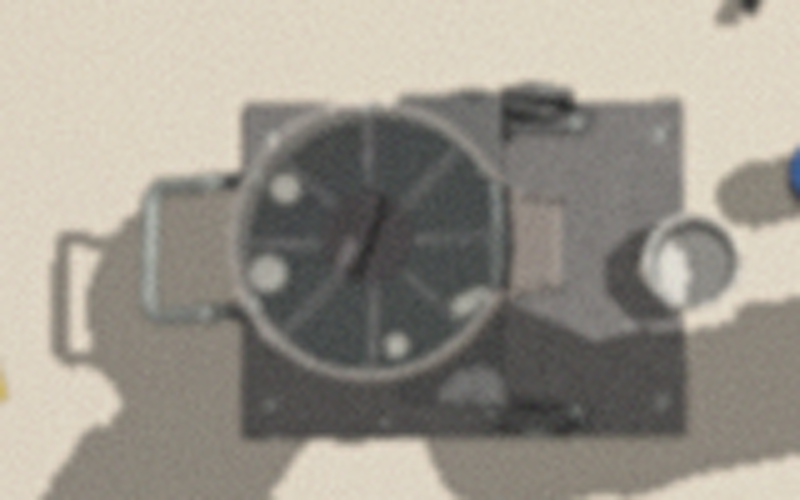

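The wheel stopped at about 70°. The caplet (472,300) has turned and is wedged with its outer end on the outlet post. I'll back the wheel off about 45° so the leading spoke lays it along the spoke, then come forward slowly.

```bash
python3 -m crank '[[[0,0.049,0],[0,0,-4],0],[[0,0.049,0],[0,0,-4],0],[[0,0.049,0],[0,0,-4],0],[[0,0.049,0],[0,0,-4],0],[[0,0.049,0],[0,0,-4],0],[[0,0.049,0],[0,0,0],0],[[0,0.049,0],[0,0,0],0],[[0,0.049,0],[0,0,0],0],[[0,0.049,0],[0,0,0],0],[[0,0.049,0],[0,0,0],0],[[0,0.049,0],[0,0,0],0],[[0.001,0.049,0],[0,0,0],0]]'
python3 -m crank '[[[0,0.005,0],[0,0,0],0],[[0,0,0],[0,0,0],0]]'
```

```text
clock: 17.75
tool_pos: [0.4514, 0.1768, 0.2917]
orientation: [-179.9, -0.0, -19.0]
force: [1.4, 0.1, 0.5]
opening: 0.0437
gripper_force: 0.0
clock: 17.95
tool_pos: [0.4519, 0.1808, 0.2909]
orientation: [180.0, 0.0, -18.9]
force: [-0.6, -0.8, 0.4]
opening: 0.0444
gripper_force: 0.0
```

Correct to (0.453, 0.175), go down and grip.

```bash
python3 -m crank '[[[0.001,-0.0058,-0.03],[0,0,0],0],[[0,0,-0.045],[0,0,0],0],[[0,0,-0.025],[0,0,0],0],[[0,0,-0.01],[0,0,0],0],[[0,0,0],[0,0,0],-0.4],[[0,0,0],[0,0,0],-1],[[0,0,0],[0,0,0],-1],[[0,0,0],[0,0,0],-1],[[0,0,0],[0,0,0],-1],[[0,0,0],[0,0,0],-1]]'
python3 -m crank '[[[0,0,0],[0,0,-3],-1],[[0,0,0],[0,0,-4],-1],[[0,0,0],[0,0,-4],-1],[[0,0,0],[0,0,-4],-1],[[0,0,0],[0,0,-4],-1],[[0,0,0],[0,0,-4],-1],[[0,0,0],[0,0,-4],-1],[[0,0,0],[0,0,-4],-1],[[0,0,0],[0,0,-4],-1],[[0,0,0],[0,0,-4],-1],[[0,0,0],[0,0,-4],-1],[[0,0,0],[0,0,-3],-1]]'
python3 -c "
from h import *
print(ctrl.get_obs()['moment'])"
```

```text
clock: 18.95
tool_pos: [0.4552, 0.1743, 0.1821]
orientation: [-179.8, -0.1, -19.2]
force: [1.4, 5.7, 1.6]
opening: 0.012
gripper_force: 29.8
clock: 20.15
tool_pos: [0.4538, 0.173, 0.1818]
orientation: [-180.0, 0.0, -65.3]
force: [-6.0, 2.0, 7.3]
opening: 0.0118
gripper_force: 29.9
[0.60168642 2.33243734 0.12303227]
```

```bash
python3 -m crank '[[[-0.001,0.001,0],[0,0,2],-1],[[0,0,0],[0,0,3],-1],[[0,0,0],[0,0,3],-1],[[0,0,0],[0,0,3],-1],[[0,0,0],[0,0,3],-1],[[0,0,0],[0,0,3],-1],[[0,0,0],[0,0,3],-1],[[0,0,0],[0,0,3],-1],[[0,0,0],[0,0,3],-1],[[0,0,0],[0,0,3],-1],[[0,0,0],[0,0,3],-1],[[0,0,0],[0,0,3],-1]]'
python3 -c "
from h import *
print(ctrl.get_obs()['moment'])"
python3 -m crank '[[[0,0,0],[0,0,3],-1],[[0,0,0],[0,0,3],-1],[[0,0,0],[0,0,3],-1],[[0,0,0],[0,0,3],-1]]'
python3 -c "
from h import *
print(ctrl.get_obs()['moment'])"
```

```text
clock: 21.35
tool_pos: [0.4549, 0.1743, 0.1819]
orientation: [-179.8, -0.1, -30.1]
force: [7.1, 0.4, -3.7]
opening: 0.0115
gripper_force: 29.9
[-0.15073519 -2.34480112 -0.07398416]
clock: 21.75
tool_pos: [0.4551, 0.1748, 0.1819]
orientation: [-179.8, -0.2, -18.1]
force: [7.2, 2.6, -4.4]
opening: 0.0119
gripper_force: 29.9
[ 0.56312715 -2.54083212 -0.15041549]
```

```bash
for i in 1 2 ; do :; done; python3 -m crank '[[[-0.001,0,0],[0,0,2],-1],[[0,0,0],[0,0,2],-1],[[0,0,0],[0,0,0],-1]]'
python3 -c "
from h import *
print(ctrl.get_obs()['moment'])"
python3 -m crank '[[[0,0,0],[0,0,2],-1],[[0,0,0],[0,0,2],-1],[[0,0,0],[0,0,0],-1]]'
python3 -c "
from h import *
print(ctrl.get_obs()['moment'])"
```

```text
clock: 22.05
tool_pos: [0.4551, 0.1749, 0.182]
orientation: [-179.8, -0.3, -14.1]
force: [12.6, 0.8, -6.9]
opening: 0.0118
gripper_force: 29.9
[ 0.07565666 -4.37425679 -0.02870155]
clock: 22.35
tool_pos: [0.4551, 0.175, 0.182]
orientation: [-179.8, -0.3, -10.1]
force: [12.3, 1.2, -7.2]
opening: 0.0119
gripper_force: 29.9
[ 0.21847805 -4.36248733 -0.21918037]
```

The wheel is past the jam with little torque. I'll ease the lateral bias and finish the turn.

```bash
python3 -m crank '[[[0.0015,0,0],[0,0,3],-1],[[0,0,0],[0,0,3],-1],[[0,0,0],[0,0,3],-1],[[0,0,0],[0,0,2.5],-1],[[0,0,0],[0,0,0],-1]]'
python3 -c "
from h import *
print(ctrl.get_obs()['moment'])"
```

```text
clock: 22.85
tool_pos: [0.4555, 0.1752, 0.1819]
orientation: [-179.8, -0.2, 1.3]
force: [6.0, 3.0, -2.1]
opening: 0.015
gripper_force: 35.4
[ 1.13553352 -1.99150186 -0.91602851]
```

It jammed again, near 80°. I'll release and retreat for one good look.

```bash
python3 -m crank '[[[0,0,0],[0,0,0],-0.4],[[0,0,0],[0,0,0],0],[[0,0,0],[0,0,0],0],[[0,0,0.04],[0,0,0],0],[[0,0,0.05],[0,0,0],0],[[0,-0.03,0.02],[0,0,0],0],[[0,-0.05,0],[0,0,0],0],[[0,-0.05,0],[0,0,0],0],[[0,-0.05,0],[0,0,0],0],[[0,-0.05,0],[0,0,0],0],[[0,-0.05,0],[0,0,0],0],[[0,-0.05,0],[0,0,0],0]]'
python3 -m crank '[[[0,-0.05,0],[0,0,0],0],[[0,-0.05,0],[0,0,0],0],[[0,-0.05,0],[0,0,0],0],[[0,-0.05,0],[0,0,0],0],[[0,-0.05,0],[0,0,0],0],[[0,0,0],[0,0,0],0]]'
python3 look.py 7
python3 - <<'E'
from h import *
t=cv2.imread("pics/top7.png"); s,_=imaging.snapshot("side"); cv2.imwrite("pics/side7.png",s)
u,v=proj("side",[.453,.12,.14]).astype(int); print(u,v)
a=cv2.resize(t[162:214,220:300],(800,520),interpolation=cv2.INTER_CUBIC)
cv2.imwrite("pics/m7.png",a)
E
```

```text
clock: 24.05
tool_pos: [0.453, -0.1583, 0.2915]
orientation: [-180.0, -0.0, 1.3]
force: [1.1, 0.6, 0.7]
opening: 0.0436
gripper_force: 0.0
clock: 24.65
tool_pos: [0.4524, -0.411, 0.2892]
orientation: [-180.0, 0.2, 1.0]
force: [-0.7, 0.8, -0.2]
opening: 0.044
gripper_force: 0.0
93 ((453.1666564941406, 175.32337951660156), (12.683399200439453, 49.858585357666016), 78.07015228271484) bar dir 168.47395055773 wheel 77.47395055773
blob r 24 ang 316 area 13432 box [  0   0 560 440]
274 198
```

View pics/m7.png

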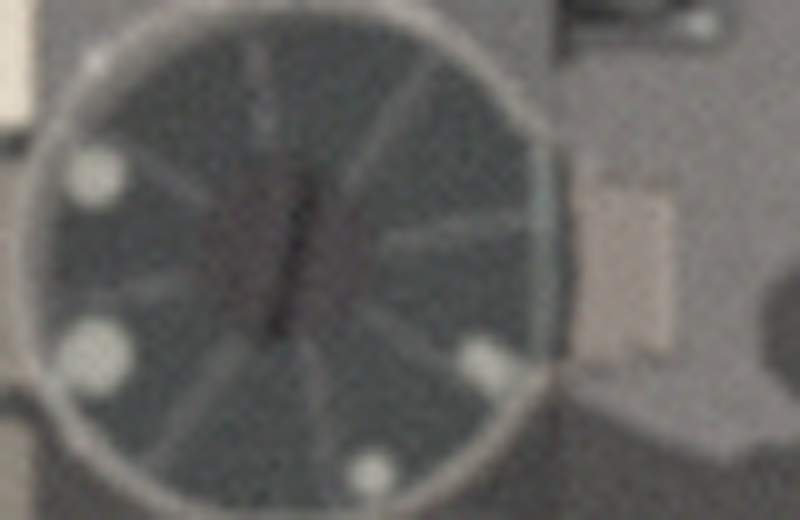

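The last picture shows the caplet at (487,368), lying radially with its outer end on the corner of the flat flap (a chord from (545,150) to (545,370)). It sits too far out, so the flap stops it. The fix has four steps:
1. Turn the wheel back to about -65°, then forward to -45°, so that only empty pockets face the outlet.
2. Tip part way, so the caplet slides inward away from the wall.
3. Bring the drum level again.
4. Turn the wheel to 90°.

```bash
python3 -m crank '[[[0,0.049,0],[0,0,-4],0],[[0,0.049,0],[0,0,-4],0],[[0,0.049,0],[0,0,-4.5],0],[[0,0.049,0],[0,0,0],0],[[0,0.049,0],[0,0,0],0],[[0,0.049,0],[0,0,0],0],[[0,0.049,0],[0,0,0],0],[[0,0.049,0],[0,0,0],0],[[0,0.049,0],[0,0,0],0],[[0,0.049,0],[0,0,0],0],[[0,0.049,0],[0,0,0],0],[[0.001,0.047,0],[0,0,0],0]]'
python3 -m crank '[[[0,0,-0.03],[0,0,0],0],[[0,0,-0.04],[0,0,0],0],[[0,0,0],[0,0,0],0]]'
```

```text
clock: 25.95
tool_pos: [0.4531, 0.1824, 0.2919]
orientation: [-179.9, -0.1, -11.0]
force: [-0.5, -0.1, -0.7]
opening: 0.0437
gripper_force: 0.0
clock: 26.25
tool_pos: [0.4509, 0.1789, 0.2169]
orientation: [179.7, 0.3, -11.1]
force: [-0.2, 0.2, -0.4]
opening: 0.0434
gripper_force: 0.0
```

```bash
python3 -m crank '[[[0.002,-0.004,-0.025],[0,0,0],0],[[0,0,-0.01],[0,0,0],0],[[0,0,0],[0,0,0],-0.4],[[0,0,0],[0,0,0],-1],[[0,0,0],[0,0,0],-1],[[0,0,0],[0,0,0],-1],[[0,0,0],[0,0,0],-1],[[0,0,0],[0,0,-4],-1],[[0,0,0],[0,0,-7],-1],[[0,0,0],[0,0,-7],-1],[[0,0,0],[0,0,-7],-1],[[0,0,0],[0,0,-7],-1]]'
python3 -m crank '[[[0,0,0],[0,0,-7],-1],[[0,0,0],[0,0,-7],-1],[[0,0,0],[0,0,-7],-1],[[0,0,0],[0,0,-7],-1],[[0,0,0],[0,0,-7],-1],[[0,0,0],[0,0,-7],-1],[[0,0,0],[0,0,-7],-1],[[0,0,0],[0,0,-7],-1],[[0,0,0],[0,0,-7],-1],[[0,0,0],[0,0,-7],-1],[[0,0,0],[0,0,0],-1]]'
```

```text
clock: 27.45
tool_pos: [0.4557, 0.1729, 0.1868]
orientation: [179.7, -0.1, -43.5]
force: [-5.4, -10.8, 11.2]
opening: 0.0122
gripper_force: 30.0
clock: 28.55
tool_pos: [0.4512, 0.1718, 0.1867]
orientation: [179.6, -0.5, -113.5]
force: [-28.6, -8.1, 27.9]
opening: 0.0115
gripper_force: 30.0
```

```bash
python3 -m crank '[[[-0.003,-0.001,0],[0,0,0],-1],[[0,0,0],[0,0,0],-0.4],[[0,0,0],[0,0,0],-0.3],[[0,0,0],[0,0,0],-0.3]]'
```

```text
clock: 28.95
tool_pos: [0.4541, 0.175, 0.1863]
orientation: [-180.0, 0.0, -113.2]
force: [0.6, -0.6, -0.0]
opening: 0.0283
gripper_force: 0.0
```

```bash
python3 -m crank '[[[-0.001,0,-0.004],[0,0,0],-0.4],[[0,0,0],[0,0,0],-0.6],[[0,0,0],[0,0,0],-1],[[0,0,0],[0,0,0],-1],[[0,0,0],[0,0,0],-1],[[0,0,0],[0,0,-5],-1],[[0,0,0],[0,0,-7],-1],[[0,0,0],[0,0,-7],-1],[[0,0,0],[0,0,-7],-1],[[0,0,0],[0,0,-7],-1],[[0,0,0],[0,0,-7],-1],[[0,0,0],[0,0,0],-1]]'
python3 -m crank '[[[0,0,0],[0,0,5],-1],[[0,0,0],[0,0,6],-1],[[0,0,0],[0,0,6],-1],[[0,0,0],[0,0,2],-1],[[0,0,0],[0,0,0],-1]]'
```

```text
clock: 30.15
tool_pos: [0.4518, 0.1752, 0.1818]
orientation: [179.9, -0.1, -153.4]
force: [-8.1, 5.0, 2.5]
opening: 0.0117
gripper_force: 30.0
clock: 30.65
tool_pos: [0.4519, 0.175, 0.1818]
orientation: [179.9, -0.0, -134.1]
force: [-6.2, 3.4, 1.4]
opening: 0.0118
gripper_force: 30.0
```

```bash
python3 -m crank '[[[0,0,0],[0,0,0],-0.4],[[0,0,0],[0,0,0],0],[[0,0,0],[0,0,0],0],[[0,0,0.04],[0,0,0],0],[[0,0,0.04],[0,0,0],0],[[0,0.03,0.03],[0,0,-7.5],0],[[0,0.04,0],[0,0,-7.5],0],[[0,0.04,0],[0,0,-7.5],0],[[0,0.04,0],[0,0,-7.5],0],[[0,0.035,0],[0,0,-7.5],0],[[0,0,0],[0,0,-7.5],0],[[0,0,0],[-8,0,0],0]]'
python3 -m crank '[[[0,0,0],[-8,0,0],0],[[0,0,0],[-8,0,0],0],[[0,0,0],[0,0,0],0],[[0,0,0],[0,0,0],0]]'
```

```text
clock: 31.85
tool_pos: [0.4532, 0.3587, 0.2941]
orientation: [-172.1, 0.0, -179.6]
force: [1.6, -0.4, 0.9]
opening: 0.0441
gripper_force: 0.0
clock: 32.25
tool_pos: [0.4526, 0.3604, 0.2903]
orientation: [-155.9, -0.4, -179.2]
force: [-0.6, -1.0, 0.8]
opening: 0.0436
gripper_force: 0.0
```

```bash
python3 -m crank '[[[-0.002,-0.003,-0.04],[0,0,0],0],[[0,-0.004,-0.04],[0,0,0],0],[[0,-0.0122,-0.0274],[0,0,0],0],[[0,-0.0122,-0.0274],[0,0,0],0],[[0,-0.0122,-0.0274],[0,0,0],0],[[0,0,0],[0,0,0],0]]'
python3 - <<'E'
from h import *
print(ctrl.get_obs()['tool_pos'])
t,d=imaging.snapshot("top"); cv2.imwrite("pics/top8.png",t); np.save("pics/top8.npy",d)
E
```

```text
clock: 32.85
tool_pos: [0.4497, 0.3128, 0.1283]
orientation: [-155.9, -0.5, -179.4]
force: [0.1, -0.0, 0.5]
opening: 0.0442
gripper_force: 0.0
[0.44968728 0.3127721  0.12832776]
```

```bash
python3 -m crank '[[[0.001,-0.004,-0.014],[0,0,0],0],[[0,-0.004,-0.0135],[0,0,0],0],[[0,0,0],[0,0,0],0],[[0,0,0],[0,0,0],-0.5],[[0,0,0],[0,0,0],-1],[[0,0,0],[0,0,0],-1],[[0,0,0],[0,0,0],-1],[[0,0,0],[0,0,0],-1],[[0,0,0],[0,0,0],-1]]'
```

```text
clock: 33.8
tool_pos: [0.4518, 0.3074, 0.103]
orientation: [-155.9, -0.3, -179.3]
force: [-1.1, -2.6, 6.0]
opening: 0.0087
gripper_force: 30.0
```

```bash
python3 -m crank '[[[0,-0.003,0.009],[0,0,0],-1],[[0,-0.003,0.01],[0,0,0],-1],[[0,-0.008,0.0185],[0,0,0],-1],[[0,0,0],[0,0,0],-1]]'
```

```text
clock: 34.2
tool_pos: [0.4519, 0.2935, 0.142]
orientation: [-156.1, -0.3, -179.3]
force: [2.6, -0.9, -4.4]
opening: 0.009
gripper_force: 30.0
```

```bash
python3 -m crank '[[[0,-0.0093,0.0178],[0,0,0],-1],[[0.0003,-0.0108,0.0169],[0,0,0],-1],[[0.0003,-0.0122,0.0159],[0,0,0],-1],[[0.0003,-0.0136,0.0148],[0,0,0],-1],[[0.0003,-0.0148,0.0135],[0,0,0],-1],[[0.0003,-0.0159,0.0122],[0,0,0],-1],[[0.0003,-0.0169,0.0107],[0,0,0],-1],[[0.0003,-0.0178,0.0092],[0,0,0],-1],[[0,0,0],[0,0,0],-1],[[0,0,0],[0,0,0],-1],[[0,0,0],[0,0,0],-1]]'
```

```text
clock: 35.3
tool_pos: [0.4537, 0.182, 0.2525]
orientation: [-156.0, -0.3, -179.3]
force: [-6.1, 4.3, 10.6]
opening: 0.0088
gripper_force: 30.0
```

```bash
python3 -m crank '[[[0,0,0],[0,0,0],-1],[[0,0,0],[0,0,0],-1],[[-0.0003,0.0178,-0.0092],[0,0,0],-1],[[-0.0003,0.0169,-0.0107],[0,0,0],-1],[[-0.0003,0.0159,-0.0122],[0,0,0],-1],[[-0.0003,0.0148,-0.0135],[0,0,0],-1],[[-0.0003,0.0136,-0.0148],[0,0,0],-1],[[-0.0003,0.0122,-0.0159],[0,0,0],-1],[[-0.0003,0.0108,-0.0169],[0,0,0],-1],[[0,0.0093,-0.0178],[0,0,0],-1],[[0,0.008,-0.0185],[0,0,0],-1],[[0,0.003,-0.01],[0,0,0],-1]]'
python3 -m crank '[[[0,0.003,-0.009],[0,0,0],-1],[[0,0,0],[0,0,0],-1],[[0,0,0],[0,0,0],-1]]'
```

```text
clock: 36.5
tool_pos: [0.4517, 0.3058, 0.1088]
orientation: [-156.0, -0.4, -179.2]
force: [4.0, 1.6, -2.2]
opening: 0.0087
gripper_force: 30.0
clock: 36.8
tool_pos: [0.4519, 0.3073, 0.1026]
orientation: [-155.9, -0.3, -179.3]
force: [3.2, -3.0, 3.8]
opening: 0.0091
gripper_force: 30.0
```

```bash
python3 -m crank '[[[0,0,0],[0,0,0],-0.5],[[0,0,0],[0,0,0],0],[[0,0,0],[0,0,0],0],[[0,0.0122,0.0274],[0,0,0],0],[[0,0.0122,0.0274],[0,0,0],0],[[0,0.0122,0.0274],[0,0,0],0],[[0,0.0122,0.0274],[0,0,0],0],[[0,0,0.04],[8,0,0],0],[[0,0,0.04],[8,0,0],0],[[0,0,0],[8,0,0],0]]'
python3 look.py 9
```

```text
clock: 37.8
tool_pos: [0.4536, 0.3596, 0.2983]
orientation: [179.3, 0.4, -179.1]
force: [0.3, -0.4, -0.7]
opening: 0.044
gripper_force: 0.0
85 ((453.7732849121094, 174.9570770263672), (50.95624542236328, 11.615371704101562), 46.21254348754883) bar dir 46.07829701503468 wheel 135.07829701503468
blob r 27 ang 286 area 7881 box [  0   0 560 440]
blob r 70 ang 172 area 37 box [471 237  10  40]
blob r 53 ang 57 area 160 box [185 328  36  52]
```

```bash
python3 - <<'E'
from h import *
t=cv2.imread("pics/top9.png"); g=cv2.cvtColor(t,cv2.COLOR_BGR2GRAY)
c=np.array([.453,.175]); th=np.radians(91)
big=cv2.resize(g[160:215,215:285],None,fx=8,fy=8,interpolation=cv2.INTER_CUBIC)
for T in (85,95,105,115,125):
    b=(big>T).astype(np.uint8); nn,lab,st,ce=cv2.connectedComponentsWithStats(b)
    for i in range(1,nn):
        ys,xs=np.where(lab==i)
        if 150<len(xs)<4000:
            P=np.array([ray("top",215+(x+.5)/8-.5,160+(y+.5)/8-.5,.142)[:2]-c for x,y in zip(xs[::4],ys[::4])])*1000
            m=P.mean(0); r=np.hypot(*m)
            if r<70:
                box=cv2.minAreaRect(np.float32(P)); w,V=np.linalg.eigh(np.cov(P.T)); a=np.degrees(np.arctan2(V[1,1],V[0,1]))
                print(T,"r %.0f ang %.0f maxr %.0f"%(r,(np.degrees(np.arctan2(m[1],m[0]))-91)%360,np.hypot(*P.T).max()),"size",np.round(box[1],0),"dir stand %.0f"%((a-91)%180))
E
```

```text
85 r 52 ang 57 maxr 64 size [14. 26.] dir stand 63
95 r 14 ang 240 maxr 21 size [ 7. 14.] dir stand 14Traceback (most recent call last):
  File "<stdin>", line 10, in <module>
  File "h.py", line 4, in ray
    m=imaging.camera_model(n); R,t=m["R"],m["t"]; C=-R.T@t
ValueError: time passes only in moves, steps and waits
```

The caplet now lies radially at r=52 mm, with its outer end at about 64 mm. That clears the flap. I'll turn the wheel to 90° slowly.

```bash
python3 -m crank '[[[0,-0.046,0],[0.3,0,7.5],0],[[0,-0.046,0],[0,0,7.5],0],[[0,-0.046,0],[0,0,7.5],0],[[0,-0.046,0],[0,0,7.5],0],[[0,0,-0.03],[0,0,7.5],0],[[0,0,-0.04],[0,0,7.5],0],[[0,0,-0.02],[0,0,0],0],[[0,0,0],[0,0,0],0]]'
```

```text
clock: 38.65
tool_pos: [0.4497, 0.1715, 0.1989]
orientation: [179.6, -0.3, -134.3]
force: [-0.1, -0.1, 0.5]
opening: 0.0437
gripper_force: 0.0
```

```bash
python3 -m crank '[[[0.0036,0.0036,-0.012],[0,0,0],0],[[0,0,-0.004],[0,0,0],0],[[0,0,0],[0,0,0],-0.4],[[0,0,0],[0,0,0],-0.4]]'
python3 -m crank '[[[0,0,0],[0,0,0],-1],[[0,0,0],[0,0,0],-1],[[0,0,0],[0,0,0],-1],[[0,0,0],[0,0,0],-1],[[0,0,0],[0,0,3],-1],[[0,0,0],[0,0,5],-1],[[0,0,0],[0,0,6],-1],[[0,0,0],[0,0,6],-1],[[0,0,0],[0,0,6],-1],[[0,0,0],[0,0,6],-1],[[0,0,0],[0,0,6],-1],[[0,0,0],[0,0,6],-1]]'
python3 -m crank '[[[0,0,0],[0,0,6],-1],[[0,0,0],[0,0,6],-1],[[0,0,0],[0,0,6],-1],[[0,0,0],[0,0,6],-1],[[0,0,0],[0,0,6],-1],[[0,0,0],[0,0,6],-1],[[0,0,0],[0,0,6],-1]]'
```

```text
clock: 39.05
tool_pos: [0.4556, 0.1768, 0.1865]
orientation: [179.7, 0.1, -134.2]
force: [-0.3, -0.5, 0.7]
opening: 0.033
gripper_force: 0.0
clock: 40.25
tool_pos: [0.4528, 0.1782, 0.1863]
orientation: [179.5, 0.2, -90.0]
force: [-20.2, 11.5, 12.2]
opening: 0.0117
gripper_force: 30.0
clock: 40.95
tool_pos: [0.4511, 0.1775, 0.1863]
orientation: [179.5, 0.4, -48.0]
force: [-28.8, 9.8, 18.6]
opening: 0.012
gripper_force: 30.0
```

```bash
python3 -m crank '[[[-0.002,0,0],[0,0,3],-1],[[-0.002,0,0],[0,0,4],-1],[[0,0,0],[0,0,5],-1],[[0,0,0],[0,0,5],-1],[[0,0,0],[0,0,4],-1]]'
python3 -c "
from h import *
print(ctrl.get_obs()['moment'])"
python3 -m crank '[[[0,0,0],[0,0,4],-1],[[0,0,0],[0,0,4],-1],[[0,0,0],[0,0,4],-1],[[0,0,0],[0,0,4],-1]]'
python3 -c "
from h import *
print(ctrl.get_obs()['moment'])"
```

```text
clock: 41.45
tool_pos: [0.4502, 0.1769, 0.1864]
orientation: [179.7, 0.1, -27.0]
force: [-8.5, 3.0, 7.0]
opening: 0.012
gripper_force: 30.0
[ 1.04902566  3.23834994 -0.13238777]
clock: 41.85
tool_pos: [0.45, 0.1762, 0.1864]
orientation: [179.7, 0.1, -11.1]
force: [-8.2, 0.8, 7.6]
opening: 0.0118
gripper_force: 30.0
[ 0.1243027   3.34723423 -0.06554278]
```

Wheel at about 78° with almost no torque. I'll finish the turn.

```bash
python3 -m crank '[[[0,0,0],[0,0,4],-1],[[0,0,0],[0,0,4],-1],[[0,0,0],[0,0,4],-1],[[0,0,0],[0,0,0],-1]]'
python3 -c "
from h import *
print(ctrl.get_obs()['moment'])"
```

```text
clock: 42.25
tool_pos: [0.4499, 0.1757, 0.1864]
orientation: [179.7, 0.1, 0.9]
force: [-7.8, -1.1, 7.0]
opening: 0.0118
gripper_force: 30.0
[-0.41652294  3.14293211  0.02471819]
```

```bash
python3 -m crank '[[[0,0,0],[0,0,0],-0.4],[[0,0,0],[0,0,0],0],[[0,0,0],[0,0,0],0],[[0,0,0.04],[0,0,0],0],[[0,0,0.04],[0,0,0],0],[[0,0.03,0.03],[0,0,0],0],[[0,0.045,0],[0,0,0],0],[[0,0.045,0],[-8,0,0],0],[[0,0.045,0],[-8,0,0],0],[[0,0.015,-0.02],[-8,0,0],0],[[0,0,-0.03],[0,0,0],0],[[0,0,0],[0,0,0],0]]'
python3 look.py 10
```

```text
clock: 43.45
tool_pos: [0.4495, 0.3563, 0.24]
orientation: [155.2, 0.7, 0.8]
force: [0.8, 0.1, 0.1]
opening: 0.044
gripper_force: 0.0
91 ((452.98052978515625, 174.26255798339844), (49.799720764160156, 10.609188079833984), 1.852126121520996) bar dir 1.1715004042683859 wheel 90.17150040426839
blob r 64 ang 324 area 5035 box [  0   0 493 406]
blob r 67 ang 346 area 219 box [ 78 168  46  43]
blob r 70 ang 172 area 35 box [473 236   8  40]
blob r 52 ang 166 area 204 box [395 248  55  38]
blob r 41 ang 124 area 108 box [331 310  31  29]
```

The wheel is at 90° and the caplet is at 166°, r=52 mm, in front of the outlet. Now grip the bail.

```bash
python3 -m crank '[[[0.002,0.008,-0.013],[0,0,0],0],[[0,-0.0117,-0.0254],[0,0,0],0],[[0,-0.0117,-0.0254],[0,0,0],0],[[0,-0.0117,-0.0254],[0,0,0],0],[[0,-0.0117,-0.0254],[0,0,0],0],[[0,0,0],[0,0,0],0],[[0,0,0],[0,0,0],0]]'
```

```text
clock: 44.2
tool_pos: [0.4545, 0.3181, 0.1337]
orientation: [155.9, 0.2, 0.7]
force: [0.5, 1.1, -0.0]
opening: 0.0439
gripper_force: 0.0
```

```bash
python3 -m crank '[[[-0.002,-0.006,-0.017],[0,0,0],0],[[-0.001,-0.006,-0.0165],[0,0,0],0],[[0,0,0],[0,0,0],0],[[0,0,0],[0,0,0],-0.5],[[0,0,0],[0,0,0],-1],[[0,0,0],[0,0,0],-1],[[0,0,0],[0,0,0],-1],[[0,0,0],[0,0,0],-1]]'
```

```text
clock: 45.0
tool_pos: [0.4504, 0.3053, 0.0984]
orientation: [155.7, 0.3, 0.7]
force: [1.5, -10.5, 12.2]
opening: 0.0092
gripper_force: 12.6
```

```bash
python3 -m crank '[[[0,0,0],[0,0,0],-1],[[0,-0.003,0.009],[0,0,0],-1],[[0,-0.003,0.01],[0,0,0],-1],[[0,-0.008,0.0185],[0,0,0],-1],[[0,-0.0093,0.0178],[0,0,0],-1],[[0.0003,-0.0108,0.0169],[0,0,0],-1],[[0.0003,-0.0122,0.0159],[0,0,0],-1],[[0.0003,-0.0136,0.0148],[0,0,0],-1],[[0.0003,-0.0148,0.0135],[0,0,0],-1],[[0.0003,-0.0159,0.0122],[0,0,0],-1],[[0.0003,-0.0169,0.0107],[0,0,0],-1],[[0.0003,-0.0178,0.0092],[0,0,0],-1]]'
python3 -m crank '[[[0.0003,-0.0185,0.0077],[0,0,0],-1],[[0.0003,-0.0192,0.006],[0,0,0],-1],[[0.0003,-0.0196,0.0043],[0,0,0],-1],[[0.0003,-0.018,0.0022],[0,0,0],-1],[[0,0,0],[0,0,0],-1],[[0,0,0],[0,0,0],-1]]'
```

```text
clock: 46.2
tool_pos: [0.4522, 0.1791, 0.2483]
orientation: [155.8, 0.3, 0.7]
force: [0.7, 1.1, -1.1]
opening: 0.0092
gripper_force: 30.0
clock: 46.8
tool_pos: [0.4533, 0.1032, 0.2668]
orientation: [155.6, 0.4, 0.7]
force: [-0.9, -1.8, 4.8]
opening: 0.0089
gripper_force: 30.0
```

```bash
python3 -m crank '[[[0,-0.003,0],[0,0,0],-1],[[0,0,0],[0,0,0],-1],[[0,0,0],[0,0,0],-1],[[0,0,0],[0,0,0],-1],[[0,0,0],[0,0,0],-1],[[0,0,0],[0,0,0],-1],[[0,0,0],[0,0,0],-1]]'
cat > pot.py <<'E'
from h import *
import sys
n=sys.argv[1]
t,d=imaging.snapshot("top"); s,_=imaging.snapshot("side"); cv2.imwrite(f"pics/pt{n}.png",t); cv2.imwrite(f"pics/ps{n}.png",s)
g=cv2.cvtColor(t,cv2.COLOR_BGR2GRAY); u,v=proj("top",[.4545,-.003,.005]).round().astype(int); print(u,v); print(g[v-12:v+13,u-12:u+13])
E
python3 pot.py a
```

```text
clock: 47.5
tool_pos: [0.4534, 0.1028, 0.2668]
orientation: [155.7, 0.4, 0.8]
force: [-6.6, 6.0, 10.9]
opening: 0.0088
gripper_force: 30.0
313 193
[[ 74  76  75  73  77  86  86  79  75  77  82  87  90  89  80  85  97 105
  105 117 118 118 123 121 121]
 [ 77  72  79  74  78  87  83  75  75  81  84  85  79  87  90  85  97  98
  102 116 118 118 119 121 120]
 [ 77  81  78  73  76  83  90  79  76  78  85  88  84  84  84  90  97 100
  105 122 129 120 119 125 120]
 [ 78  79  74  77  78  82  88  79  73  76  82  83  83  86  87  77  94 102
  120 145 151 143 138 133 127]
 [ 85  81  75  74  75  89  90  79  73  77  86  86  85  83  92  88  91  98
  121 166 179 176 177 167 152]
 [ 81  84  82  74  83  90  89  79  77  79  86  85  83  88  88  86  90  97
  109 152 187 195 192 192 178]
 [ 85  89  79  73  75  84  86  79  74  80  82  83  86  82  80  88  89  96
   97 128 173 190 196 193 190]
 [ 80  82  79  82  78  90  86  79  76  80  89  89  85  83  84  86  91  94
   89 105 153 188 197 195 195]
 [ 73  79  79  76  79  87  86  82  76  79  87  87  84  87  82  85  90  96
   86  91 131 178 199 197 192]
 [ 80  8
[... 972 characters left out ...]
94  97  98  91  93  97 113 131 136 156
  181 189 198 194 196 195 196]
 [ 85  79  84  80  86  81  88 103 114 112 111 111 112 109 121 148 161 178
  194 194 195 192 194 192 197]
 [ 79  80  83  80  83  82  92 110 117 121 120 118 113 119 123 157 183 190
  193 193 196 193 198 194 197]
 [ 79  82  84  84  84  83  97 107 118 121 119 119 122 121 137 166 189 195
  200 194 196 193 194 196 193]
 [ 84  81  86  81  82  79  90 107 117 119 120 115 114 115 149 178 193 197
  197 194 198 197 193 196 195]
 [ 81  81  87  84  90  83  86 100 113 122 121 117 116 131 165 191 194 196
  198 195 194 195 193 191 192]
 [ 83  84  83  84  84  83  85 101 116 121 122 114 117 135 172 193 196 196
  194 194 193 193 196 196 196]]
```

```bash
python3 -m crank '[[[0,0,0],[0,0,0],-1],[[0,0.003,0],[0,0,0],-1],[[-0.0003,0.018,-0.0022],[0,0,0],-1],[[-0.0003,0.0196,-0.0043],[0,0,0],-1],[[-0.0003,0.0192,-0.006],[0,0,0],-1],[[-0.0003,0.0185,-0.0077],[0,0,0],-1],[[-0.0003,0.0178,-0.0092],[0,0,0],-1],[[-0.0003,0.0169,-0.0107],[0,0,0],-1],[[-0.0003,0.0159,-0.0122],[0,0,0],-1],[[-0.0003,0.0148,-0.0135],[0,0,0],-1],[[-0.0003,0.0136,-0.0148],[0,0,0],-1],[[-0.0003,0.0122,-0.0159],[0,0,0],-1]]'
python3 - <<'E'
from h import *
t,d=imaging.snapshot("top"); cv2.imwrite("pics/ptb.png",t); g=cv2.cvtColor(t,cv2.COLOR_BGR2GRAY); np.set_printoptions(linewidth=200)
print(g[183:204,303:326])
E
```

```text
clock: 48.8
tool_pos: [0.451, 0.273, 0.1687]
orientation: [155.7, 0.3, 0.7]
force: [6.1, -1.2, -1.0]
opening: 0.0087
gripper_force: 30.0
[[101 107 103 106 116 123 135 142 142 138 137 140 145 151 168 180 163 138 120 111 115 111 113]
 [105 100  95 112 130 146 140 128 120 107  98  97 105 115 132 158 167 158 145 139 130 126 121]
 [ 96  90  99 127 146 136 111 100  87  84  88  82  85  85  95 120 150 168 168 167 169 154 140]
 [ 74  79 118 145 138 117  98  91  93 102 104 107  95  89  87  89 116 148 176 187 186 178 170]
 [ 78 100 134 141 125 112 116 108 108 117 117 114 113 108 104  87  88 124 164 184 187 189 185]
 [ 80 115 141 137 129 137 143 131 121 117 120 120 121 121 115 104  88  96 142 178 189 185 185]
 [ 86 128 140 128 144 159 168 151 129 124 112 118 119 120 119 114 102  86 122 169 189 184 185]
 [ 94 134 136 137 156 178 183 174 157 129 118 118 118 114 120 114 114  94 113 153 174 179 186]
 [112 147 143 146 169 188 186 189 173 138 119 117 119 117 118 119 113 101 106 143 163 181 182]
 [124 156 150 151 180 188 190 186 175 140 115 116 114 119 114 114 112 104 103 141 168 185 182]
 [124 155 145
[... 332 characters left out ...]
0 116 112 113 148 172 178 187 187]
 [ 65  96 122 153 170 180 187 189 177 145 120 124 119 116 112 114 121 141 165 180 183 185 185]
 [ 67  75 102 132 155 165 182 187 171 141 121 114 118 109 113 122 148 165 182 190 183 187 182]
 [ 64  61  73  95 129 155 170 184 171 142 118 119 120 124 128 146 168 182 185 189 184 182 183]
 [ 73  66  67  74  95 131 152 159 152 140 125 131 142 144 153 168 184 183 185 184 186 185 184]
 [ 68  64  67  68  70  93 114 125 136 142 145 149 159 161 169 181 183 185 186 183 189 188 182]
 [ 62  67  64  68  67  71  82 101 132 165 171 171 177 181 180 185 186 185 183 185 188 184 186]
 [ 73  71  71  75  80  79  84 103 138 172 186 184 181 184 185 185 182 188 184 185 185 184 185]]
```

```bash
python3 -m crank '[[[-0.0003,0.0108,-0.0169],[0,0,0],-1],[[0,0.0093,-0.0178],[0,0,0],-1],[[0,0.008,-0.0185],[0,0,0],-1],[[0,0.003,-0.01],[0,0,0],-1],[[0,0.003,-0.009],[0,0,0],-1],[[0,0,0],[0,0,0],-1],[[0,0,0],[0,0,0],-1]]'
python3 look.py 11
python3 - <<'E'
from h import *
np.set_printoptions(linewidth=200)
a=cv2.cvtColor(cv2.imread("pics/top7.png"),6).astype(int); b=cv2.cvtColor(cv2.imread("pics/top11.png"),6).astype(int)
print(a[183:204,303:326]); print((b-a)[183:204,303:326])
E
```

```text
clock: 49.55
tool_pos: [0.4506, 0.3051, 0.098]
orientation: [155.6, 0.3, 0.7]
force: [4.7, -4.2, 9.4]
opening: 0.0091
gripper_force: 30.0
88 ((453.3028259277344, 174.01547241210938), (49.857181549072266, 10.282025337219238), 1.3819397687911987) bar dir 0.47064692284851617 wheel 89.47064692284852
blob r 68 ang 326 area 5544 box [  0   0 492 428]
blob r 71 ang 171 area 44 box [472 240  12  39]
blob r 34 ang 44 area 244 box [194 271  44  51]
[[124 119 125 129 133 144 159 163 164 163 160 161 168 185 199 202 191 161 141 134 132 131 135]
 [121 115 119 131 155 167 159 153 136 122 114 113 121 139 158 181 197 188 167 155 156 147 141]
 [109 106 116 145 163 158 138 119 105 100  95  99  97 102 114 138 174 192 198 190 193 185 164]
 [ 89 101 132 163 156 131 121 107 112 113 119 122 113 112 101 106 126 170 208 213 217 207 201]
 [ 86 115 155 164 148 130 136 129 130 135 141 139 139 126 119 102 105 139 195 217 219 216 214]
 [ 91 135 170 160 147 161 166 153 139 137 139 142 141 142 132 119 103 116 168 205 216 214 217]
 [104 151 165 153 163 191 202 176 158 140 140 138 141 138 141 134 123 105 143 198 217 2
[... 2634 characters left out ...]
0 -22 -27 -22 -28 -32 -35 -33 -33]
 [ -9 -13 -22 -37 -29 -35 -39 -32 -34 -26 -26 -24 -32 -24 -25 -24 -25 -27 -29 -31 -29 -31 -32]
 [-16 -10 -18 -28 -25 -28 -35 -29 -31 -24 -19 -17 -22 -24 -19 -23 -32 -31 -34 -35 -39 -31 -30]
 [-13 -10 -13 -14 -21 -26 -27 -32 -32 -26 -21 -22 -21 -29 -25 -31 -29 -32 -29 -24 -17 -23 -20]
 [ -9  -9 -12 -17 -17 -24 -28 -30 -31 -21 -22 -22 -33 -39 -36 -27 -33 -28 -14   7   9  15  14]
 [-18 -11 -10  -6 -19 -19 -21 -18 -24 -21 -25 -28 -37 -43 -37 -37 -26  -5  17  35  39  48  45]
 [-20 -11 -18 -11 -16 -13 -20 -20 -28 -29 -34 -31 -37 -33 -35 -32 -14  20  48  52  51  54  47]
 [-20  -9 -16 -14 -14 -23 -31 -25 -24 -31 -30 -20 -19 -20 -20 -19  -6  30  48  50  43  50  52]]
```

The pot's inside looks unchanged, so I'll find where the caplet went by differencing the pictures before and after the tip (same arm pose).

```bash
python3 - <<'E'
from h import *
np.set_printoptions(linewidth=220)
a=cv2.cvtColor(cv2.imread("pics/top10.png"),6).astype(np.int16); b=cv2.cvtColor(cv2.imread("pics/top11.png"),6).astype(np.int16)
d=b-a; D=cv2.blur(np.float32(d),(2,2))
for nm,m in (("brighter",D>25),("darker",D<-25)):
    m=m.astype(np.uint8); m[:,:222]=0; m[:120]=0; m[250:]=0
    n,l,st,ce=cv2.connectedComponentsWithStats(m)
    for i in range(1,n):
        if st[i][4]>6: print(nm,ce[i].round(1),st[i])
print(b[176:204,256:296])
E
```

```text
brighter [238.9 189.6] [238 188   3   4  11]
brighter [241.8 197. ] [239 194   7   7  38]
brighter [270.3 200. ] [269 199   4   3   9]
darker [228.1 183.9] [225 181   7   7  34]
darker [267.8 193.1] [264 191   9   5  32]
darker [231.6 201.4] [228 198   8   8  50]
darker [258.2 200.6] [256 199   5   5  19]
[[ 66  62  63 ... 102 103 104]
 [ 65  64  66 ... 104 109 107]
 [ 64  60  60 ...  99 104 111]
 ...
 [ 63  61  62 ... 104 103 106]
 [ 65  66  62 ... 105 101 108]
 [ 73  68  61 ... 106 108 106]]
```

```bash
python3 - <<'E'
from h import *
import sys
np.set_printoptions(linewidth=250,threshold=100000)
a=cv2.imread("pics/top10.png").astype(np.int16); b=cv2.imread("pics/top11.png").astype(np.int16)
d=cv2.blur(np.float32((b-a).mean(2)),(2,2)).round().astype(int)
print("spout"); print(d[178:202,268:296])
print("pot"); print(d[182:205,302:324])
D=abs(d); D[:,:290]=0; ys,xs=np.where((D>10)); k=(ys>140)&(ys<260)&(xs<345); print(list(zip(xs[k],ys[k]))[:40])
E
```

```text
spout
[[ -2   0   4   2  -1   3   6   6   0  -1   2   2   2   4   6   4   1   0   1   3   2   2   1   0   1   1   2   4]
 [ -2   0   4   6   1   1   5   6   2   1   3   4   4   4   4   4   3   2   4   6   5   4   1   2   3   2   2   2]
 [  1   1   4   6   3   0   2   2   2   5   4   3   3   1   2   4   3   1   4   5   5   3   1   4   7   3   2   2]
 [  2   2   3   2   1   0   1   1   3   5   4   4   4   2   0   1   3   4   3   4   2   3   2   1   6   3   0   2]
 [  1   2   2   0  -1  -2  -4  -2   1   4   6   5   4   3   2   1   3   4   2   3   3   4   2   0   4   2   2   4]
 [ -1  -2  -1   0  -2  -5 -11 -10  -4   1   5   4   3   3   3   4   3   3   5   4   5   5   1   0   2   1   3   5]
 [  4   1   0   2   0  -3 -12 -14  -7   0   3   5   6   5   3   5   5   4   5   4   4   5   1   0   3   1  -1   4]
 [  4   4   5   4   0  -2  -8 -11  -4   1   3   3   4   6   4   4   4   4   2   0   2   1   1   1   2   2   1   6]
 [  2   1   1   2   1  -1  -1  -3  -3   1   4   3   4   4   5   3   1   3   4   3   1   1   4   3   1   0   1   5]
 [  3   1  -2   2   4   3   2   3  -1   1   3   4   5   3  
[... 2561 characters left out ...]
 3  4]
 [ 1  3  4  4  4  5  3  3  5  4  3  3  0  2  2  0  2  5  3  2  5  5]
 [ 0  3  4  3  3  3  4  5  5  4  4  5  2  1 -1 -1  4  2  1  2  6  5]
 [ 1  4  5  1  1  2  4  4  4  4  3  4  2 -1 -3 -1  1 -1  0  3  4  3]
 [ 2  3  5  2  1  2  4  2  2  3  2  2  2 -2 -4  0  0 -1  1  1  2  2]
 [-1  0  4  3  1  5  5  3  2  2  1  1  2  0 -2  0  2  0  2  3  3  4]
 [ 1  1  4  2  1  3  4  4  2  1  3  4  3  1 -4 -4  2  3  2  5  4  3]
 [ 1  2  4  3  2  2  1  3  4  2  3  6  4 -1 -6 -6  0  4  3  3  3  3]
 [ 3  1  0  0  3  4  0  3  4  2  3  5  4  1 -3 -1  1  3  5  5  4  4]
 [ 4  0  0  0  2  4 -1 -4 -3  1  5  4  5  6  3  3  3  1  4  6  4  1]
 [ 2 -1 -1  0  1  3 -1 -8 -4  1  4  4  2  3  4  3  3  3  2  3  2  0]]
[]
```

```bash
python3 - <<'E'
from h import *
np.set_printoptions(linewidth=250,threshold=100000)
a=cv2.cvtColor(cv2.imread("pics/top10.png"),6); b=cv2.cvtColor(cv2.imread("pics/top11.png"),6)
print(a[190:212,254:282].astype(int)); print(b[190:212,254:282].astype(int))
x=ray("top",270.5,200,.141)[:2]-[.453,.175]; print(np.hypot(*x),np.degrees(np.arctan2(x[1],x[0]))-91)
s,_=imaging.snapshot("side"); cv2.imwrite("pics/side11.png",s)
s0=cv2.imread("pics/side7.png")
u,v=proj("side",[.4545,-.003,.02]).round().astype(int); print(u,v)
g=cv2.cvtColor(s,6).astype(int);g0=cv2.cvtColor(s0,6).astype(int)
print(g0[v-12:v+8,u-14:u+15]);print(g[v-12:v+8,u-14:u+15])
E
```

```text
[[ 91  97  91  80  72  64  63  57  60  63  75  90  93  81  73  66  62  60  68  89 113 103  89 118 163 183 184 182]
 [ 95 100  90  80  77  77  71  66  66  73 100 117 122 119 104  91  72  68  67  93 113 101  95 127 170 181 182 185]
 [ 93  84  72  74  69  75  79  78  71  89 113 132 133 131 131 119 106  82  69  95 115 101  97 142 172 184 179 183]
 [ 85  74  65  65  68  64  76  72  74  84 106 120 131 134 135 135 126 103  76  91 115 105 102 144 177 183 183 182]
 [ 82  64  64  59  60  56  65  68  72  73  86  99 109 124 131 135 127  96  85  92 110 101 103 146 178 183 186 187]
 [ 61  64  57  62  57  63  63  61  61  62  74  77  86  97 110 114 115  91  74  83 103  90 106 156 178 181 181 178]
 [ 63  59  62  57  57  64  57  57  66  60  64  60  71  71  81  88  88  78  68  88  96  88 104 152 175 180 178 174]
 [ 65  58  65  72  74  70  58  66  64  60  60  63  63  61  68  66  74  74  77  97 113 104 112 147 157 162 165 162]
 [ 71  69  74  96 103  91  75  63  64  64  58  60  58  62  63  60  75  74  79 116 138 129 132 141 136 127 126 133]
 [ 76  78 104 123 127 120  90  68  62  66  62  62  63  61  64  68
[... 8069 characters left out ...]
101 122 136 133 133 145 144 150 150 152 153 154 159 163 165 171 177 179 185 184 206 230 237 238 234 220]
 [ 92  90  98 104 126 143 140 139 146 150 151 149 156 152 159 158 164 171 171 181 181 182 189 215 234 237 238 239 237]
 [ 94  97  97  98 112 131 135 137 144 148 149 155 156 156 158 161 165 168 176 182 185 180 193 222 235 238 237 236 239]
 [ 90  91  97  90  99 112 125 135 141 151 153 154 155 155 156 160 165 172 179 178 182 179 196 225 236 236 236 237 237]
 [ 97  92  95  95  94 104 113 126 140 149 150 154 155 155 156 162 164 173 175 180 180 186 204 231 237 239 237 236 238]
 [107  95  90  91  95 100 102 111 132 145 155 152 157 159 159 161 169 169 177 181 186 202 223 235 239 236 236 237 237]]
```

```bash
python3 - <<'E'
from h import *
np.set_printoptions(linewidth=250,threshold=100000)
a=np.load("pics/top10.npy"); b=np.load("pics/top11.npy")
d=((a-b)*1000); m=cv2.medianBlur(np.float32(d),3); print("noise",np.median(abs(d[220:250,300:400])))
k=(abs(m)>3.5).astype(np.uint8); k[:,:222]=0;k[:112]=0;k[262:]=0
n,l,st,ce=cv2.connectedComponentsWithStats(k)
for i in range(1,n):
    if st[i][4]>3: print(ce[i].round(1),st[i],m[l==i].mean().round(1))
print(d[180:200,272:292].round(0).astype(int))
A=cv2.imread("pics/top10.png").astype(int); B=cv2.imread("pics/top11.png").astype(int)
for n,I in (("10",A),("11",B)):
    print(n, (I[182:198,276:290,2]-I[182:198,276:290,0]))
E
```

```text
noise 3.2166243
[338.8 115.1] [338 113   3   5  10] -3.9
[576.5 112.5] [576 112   2   2   4] 4.2
[258. 115.] [257 114   3   3   9] -3.8
[453.9 116.6] [453 115   3   4   8] 4.2
[263.2 117.4] [262 117   3   2   5] 3.5
[271.2 118.2] [270 117   3   3   6] 5.0
[321.2 118.3] [320 117   3   4   6] -4.4
[388.2 116.8] [386 116   5   3   9] -4.4
[467.3 117.3] [466 116   3   4   6] 5.7
[235.5 119. ] [235 118   2   3   6] 4.4
[295.6 120.4] [295 119   3   3   5] 4.3
[429.9 118.9] [429 118   3   3   8] 4.9
[486.8 118.4] [486 118   3   2   5] 6.4
[514.5 119. ] [514 118   2   3   4] -4.0
[539.2 119.2] [538 119   3   2   4] -0.6
[576.2 118.8] [575 118   3   2   4] -4.0
[424.6 121.2] [424 120   3   4   8] 4.3
[465.7 120.9] [463 120   6   3   9] -4.5
[476.2 121.2] [475 121   3   2   4] -3.7
[525.6 123.6] [525 121   3   6  10] -0.4
[532.2 121.6] [531 121   3   2   5] 4.8
[547.1 120.9] [546 120   3   3   8] -4.6
[247.5 122.8] [247 122   2   3   4] 4.0
[314.3 124.1] [313 123   3   3   7] -5.4
[318.2 124. ] [318 123   2   3   4] -4.9
[328.2 123.8] [327 123   3   3   5] -6.0
[358.3 123. ] [357 122   4   3  
[... 15836 characters left out ...]
19 18 21 17 11  9  4  4]
 [ 6 19 21 23 22 23 20 23 22 18 15  8  2  6]
 [ 6 14 23 20 24 21 21 19 24 22 14 11  6  6]
 [ 7 12 19 23 24 21 22 19 23 18 18  9  6  7]
 [ 4 16 20 22 24 22 22 21 25 20 14  8  5  5]
 [ 7 13 22 23 21 23 23 22 24 19 14 11  3  7]
 [ 5 14 19 23 24 25 22 24 23 20 14  8  9  4]
 [ 5 13 18 22 21 24 24 22 23 20 13  7  6  7]
 [ 4  8 22 25 22 20 21 21 22 19 16  6  4  5]
 [ 5 13 24 23 23 25 23 25 22 23 14 12  6  5]
 [ 8 18 23 21 22 22 25 23 22 22 14  8  7  4]
 [ 9 15 23 22 21 24 22 21 24 19 15 10  8  2]
 [ 5 20 25 20 23 22 21 21 24 17 13  8  6  7]
 [13 20 25 25 22 23 21 21 20 21 14 11  5  7]
 [10 18 21 23 18 16 19 21 17 17  9  4  4  7]
 [10 14 20 17 15 12 12 13 15 11 10  6  6  5]]
```

The only coherent depth change is inside the gallipot at about (317,194): a patch 7 mm nearer, about the caplet's thickness. I'll release the bail, back away and check it with averaged depth.

```bash
python3 -m crank '[[[0,0,0],[0,0,0],-0.5],[[0,0,0],[0,0,0],0],[[0,0,0],[0,0,0],0],[[0,0.0122,0.0274],[0,0,0],0],[[0,0.0122,0.0274],[0,0,0],0],[[0,0.0122,0.0274],[0,0,0],0],[[0,0.0122,0.0274],[0,0,0],0],[[0,0.02,0.04],[0,0,0],0],[[0,0,0],[0,0,0],0]]'
python3 - <<'E'
from h import *
np.set_printoptions(linewidth=250)
F=[imaging.snapshot("top") for _ in range(8)]
N=np.median([f[1] for f in F],0); C=np.mean([f[0] for f in F],0); np.save("pics/N.npy",N); cv2.imwrite("pics/N.png",C)
O=np.median([np.load(f"pics/top{k}.npy") for k in (6,7,9,10)],0)
print("nearer mm"); print(((O-N)*1000)[183:204,303:324].round(0).astype(int))
d=cv2.blur(np.float32((np.median([np.load(f"pics/top{k}.npy") for k in (9,10)],0)-N)*1000),(3,3))[175:205,270:300]; print("spout max",d.max())
m=imaging.camera_model("top")
def P(u,v): return m["R"].T@(np.linalg.solve(m["mtx"],[u,v,1.])*N[v,u]-m["t"])
for u,v in [(317,194),(316,196),(318,192),(312,192),(312,188)]: print(u,v,P(u,v).round(3),C[v,u].round())
q=[P(248,188),P(*proj("top",[.453,.24,.174]).astype(int)),P(*proj("top",[.453,.12,.174]).astype(int))]; print("lid z",[x[2].round(3) for x in q])
E
```

```text
clock: 50.55
tool_pos: [0.4516, 0.3782, 0.2518]
orientation: [156.1, 0.1, 0.8]
force: [-1.1, 0.0, 0.0]
opening: 0.0442
gripper_force: 0.0
nearer mm
[[-2  3  0 -2 -4  0  1 -5 -2  0  4 -1  1  4  2  0  2 -2 -1  1 -1]
 [ 1  1  2 -2 -1 -4  1 -2 -1  3 -1 -2  3  0  1  4 -1 -2  3 -6 -1]
 [ 1 -1 -4 -2  1  0  1  1  1  0  2  1  0 -1 -4 -1 -2  0  0 -1  2]
 [-2 -5 -4 -2 -2  0 -4  2  1 -2  0  7  1  1  2 -2  0  0  2  1 -3]
 [-3 -3 -1  0  0  4  0 -1  0  2 -2 -4  3  2  0  2  0  1  3 -2 -1]
 [-1 -5  1  5  4  0 -3 -2 -3  1  2  3 -2  1 -2  2  5  0  1  1  1]
 [-4 -3  3 -2  1  0 -2  2  2  1 -2  6  1  4  0  2  0  1 -7 -3 -4]
 [ 3  2 -1  3  3  2 -2  2  1 -3  4 -3 -3 -1  1 -4  1  0 -3  0 -1]
 [-2 -1 -3  2  1 -2 -2 -1 -1  1 -1  2  0  5 -4  0  0  0 -1  4  4]
 [-2  0 -6  0  5  2  2  1 -2  0 -3 -6  3  2 -2  8 11  9  1 -2  1]
 [-1 -3 -3 -1  0 -3  5  3  0  1 -3 -1 -2 -1  1 11  9 11 -2  0 -2]
 [-1 -3  1 -1  2  3  0  2 -3 -2  0 -2  0  2 16 10 10  0 -2 -1  3]
 [ 5  2 -1  3  0 -6 -2  3 -1  4  1  0 -3  1 14  8  8  0 -1 -6  1]
 [-2 -2 -1 -2 -3 -2  1  2 -1  3  2  0  3 13  8 11  0 -1  1  2  1]
 [-1  0  5 -2  1  2  1  2  0
[... 176 characters left out ...]
1  2  2 -1  1  1  3  0  3  1  1 -8  1  3  2 -1  2 -7 -1  2]
 [ 1 -2 -1  3  3  2  3  2  1  2  0 -3  0 -3  0  0 -4 -1  2 -1  1]
 [ 1 -6 -5 -4  0 -3  4 -1 -1 -2  3  3 -1  4  1  2  0  4 -2 -4  1]
 [ 1  1 -2 -7  2  2  3  2 -1  7  2 -4  0 -3  0 -3  1  0 -1 -2 -1]]
spout max 2.3333893
317 194 [ 0.452 -0.017  0.017] [104. 110. 112.]
316 196 [ 0.445 -0.014  0.016] [107. 113. 116.]
318 192 [ 0.458 -0.02   0.013] [105. 110. 114.]
312 192 [ 0.459 -0.001  0.003] [132. 138. 140.]
312 188 [ 0.472 -0.001  0.006] [111. 115. 116.]
lid z [np.float64(0.208), np.float64(0.176), np.float64(0.172)][ WARN:0@8.366] global loadsave.cpp:1063 imwrite_ Unsupported depth image for selected encoder is fallbacked to CV_8U.
```

The averaged depth shows an oblong about 8–10 mm proud in the shaded side of the gallipot, which is the caplet. The spout is clear and the three round tablets are still in the wheel. The drum is level and the arm is free, so I'll hand in.

```bash
python3 -c "
from plant import close_job
print(close_job())"
```

```text
the job is handed in; nothing more can be done
None
```

The job is handed in at about 51 s of the 72 s: depth images show the caplet in the gallipot and the drum back level, difference images suggest the three round tablets are still in the wheel (the small one only by elimination), and the capped pot stood upright where I set it aside; the wheel jammed twice on the caplet, so I added one extra part tip with only empty pockets facing the outlet to free it.

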